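Make up two chocolate tasting kits

TASK

Make up the two tasting boards for the factory tour from the stock on the table. On the board with two recesses, lay the long chocolate bar in the long recess and stand the tall tin in the round one; on the board with three recesses, lay the square chocolate block in the square recess and stand the squat tin and the glass jar in the two round ones, either way round. Everything sits upright or right way up, flat on the floor of its recess; leave the cocoa pod and the little white sample cup where they are.

Things in the scene. Friction and masses are not known exactly. Their poses are not given: they have to be found in the camera images.
- board_two: Board with two recesses: a flat light-wood serving board, fixed to the table so that it does not slide, 95 mm (its x) by 240 mm (its y) by 14 mm thick, all its recesses lined dark and 5 mm deep (their floor 9 mm above the table). Origin: centre of the board's underside, on the table; z up. A long recess, 58 mm (x) by 136 mm (y), has its centre at x 0, y -44 mm; a round recess of 66 mm diameter has its centre at x 0, y +80 mm.
- board_three: Board with three recesses: a flat light-wood serving board, fixed to the table so that it does not slide, 95 mm (its x) by 240 mm (its y) by 14 mm thick, all its recesses lined dark and 5 mm deep (their floor 9 mm above the table). Origin: centre of the board's underside, on the table; z up. A square recess of 59 mm side is in the middle (x 0, y 0); two round recesses of 66 mm diameter have their centres at x 0, y -80 mm and x 0, y +80 mm.
- tall_tin: The tall tin: kraft-paper canister with a rust-red band and a metal lid, upright cylinder 53 mm in diameter, 90 mm tall, about 0.16 kg. Origin: centre of its underside, z up. It stands loose on the table among the stock. 
- squat_tin: The squat tin: same make and diameter as the tall one (53 mm), but 45 mm tall, about 0.09 kg. Origin: centre of its underside, z up. It stands loose on the table among the stock. 
- jar: Small amber glass jar with a black screw cap, upright cylinder 44 mm in diameter, 65 mm tall, about 0.12 kg. Origin: centre of its underside, z up. It stands loose on the table among the stock. 
- bar: Long dark chocolate bar, 40 mm (x) by 120 mm (y) by 25 mm thick, two rows of six raised squares on top, lying flat, about 0.14 kg, at any yaw. Origin: centre of its underside, z up. It lies loose on the table among the stock. 
- block: Square dark chocolate block, 44 by 44 by 30 mm tall, plain top, about 0.07 kg. Origin: centre of its underside, x and y along its sides, z up. It stands loose on the table among the stock. 
- pod: Yellow ribbed cocoa pod, 122 mm long (x), 58 mm thick, lying among the stock; not part of any kit, to be left where it is. Origin: under its middle, on the table, z up.
- sample_cup: Small white sample cup, open at the top, 44 mm in diameter at the rim, 35 mm tall, standing loose near the left side; not part of any kit, to be left where it is. Origin: centre of its underside, z up.
Mind the look-alikes: they are no part of the job. Leave any green or yellow look-alike of the jar alone.

How it is judged:
At the end, for the whole second after the job is handed in: Tall tin and bar in the two-recess board, block (square recess), squat tin and jar (one per round recess) in the three-recess board: each within 12 mm of its recess's centre along both board axes, underside within 2.5 mm of the recess floor, tilted under 0.08 rad, slower than 20 mm/s (x of tall_tin in the frame of board_two between -0.012 and 0.012 m and y of tall_tin in the frame of board_two between 0.068 and 0.092 m and z of tall_tin in the frame of board_two between 0.006 and 0.0115 m and angle between each of tall_tin, bar, block's own z axis and vertical below 0.08 rad and x of bar in the frame of board_two between -0.012 and 0.012 m and y of bar in the frame of board_two between -0.056 and -0.032 m and z of bar in the frame of board_two between 0.006 and 0.0115 m and x of block in the frame of board_three between -0.012 and 0.012 m and y of block in the frame of board_three between -0.012 and 0.012 m and z of block in the frame of board_three between 0.006 and 0.0115 m and (((x of squat_tin in the frame of board_three between -0.012 and 0.012 m and y of squat_tin in the frame of board_three between -0.092 and -0.068 m and z of squat_tin in the frame of board_three between 0.006 and 0.0115 m and angle between squat_tin's own z axis and vertical below 0.08 rad) and (x of jar in the frame of board_three between -0.012 and 0.012 m and y of jar in the frame of board_three between 0.068 and 0.092 m and z of jar in the frame of board_three between 0.006 and 0.0115 m and angle between jar's own z axis and vertical below 0.08 rad)) or ((x of squat_tin in the frame of board_three between -0.012 and 0.012 m and y of squat_tin in the frame of board_three between 0.068 and 0.092 m and z of squat_tin in the frame of board_three between 0.006 and 0.0115 m and angle between squat_tin's own z axis and vertical below 0.08 rad) and (x of jar in the frame of board_three between -0.012 and 0.012 m and y of jar in the frame of board_three between -0.092 and -0.068 m and z of jar in the frame of board_three between 0.006 and 0.0115 m and angle between jar's own z axis and vertical below 0.08 rad))) and linear speed of each of tall_tin, bar, squat_tin, block, jar below 0.02 m/s); the robot touches nothing.
It fails at once if the cocoa pod is moved more than 20 mm (distance of pod from where it was at the start of the episode above 0.02 m).
It fails at once if the sample cup is moved more than 20 mm (distance of sample_cup from where it was at the start of the episode above 0.02 m).
It also fails if it takes over 115 s, if anything falls off the work surface, if the arm or the gripper's body presses on something with over 40 N, if the wrist force passes 120 N, or if a joint passes its speed limit or range.

ROBOT

A 6-joint arm with a two-finger parallel gripper is mounted at the origin on the work surface. World frame = base frame: x ahead of the robot, y to its left, z up, the work surface at z = 0. Lengths are in m, angles in rad, forces in N, time in s.
With the tool pointing down it reaches from about 0.225 to 0.875 m from the base axis. Payload 3.4 kg.
Tool frame: the origin (TCP) lies at the very end of the fingers, on their centre line; the grasp point (between the pads) lies 19 mm behind it; z points along the fingers, y is the line along which they close (so a half turn about z gives the same grasp; the last joint's range is limited). The gripper opens to 85 mm and grips with 20 to 120 N. Pads are 22 mm wide; open, the fingers measure 114 mm over their backs; the gripper's body (76 mm by 85 mm) begins 54 mm behind the grasp point. The pads swing forward as they close: fully open they stand 13 mm farther back than shut.
Start: joints at [-1.469, 0.276, 1.505, -0, 1.361, -0.121], TCP at [0.127, -0.561, 0.208] pointing down, gripper open.
Joint ranges: [-2.89, 2.89], [-0.75, 2.08], [0.22, 2.7], [-1.18, 4.32], [0.11, 2.71], [-2.7, 2.7]. Speed limits (rad/s): [2.57, 2.57, 3.14, 3.14, 3.14, 3.14].

INTERFACE

Orientations are given as a unit quaternion [w, x, y, z].
In Python, from rig import get_state, optics, sign_off gives the robot as it stands.
- The arm moves only by the tool send_rows, never from a script. Its argument "increments" is a list of rows, each an object with "gripper": the gripper's target within -1 to 1 (shut at 1, half-way at 0, fully open at -1); "linear": the shift along the world's x, y, z in m, a list of three; "delta_rot": the turn, a rotation vector about the world's x, y, z in rad, a list of three. In form: [{"gripper": gripper, "linear": [dx, dy, dz], "delta_rot": [rx, ry, rz]}, ...]. A call has 1 to 8 rows; each row is the pose to reach, as a shift and turn from the pose commanded when the call began; what a row does not reach only later rows make up. A row lasts 1/10 s, in which the tool goes at most 50 mm and 8.59 degrees, less where a joint would pass 70% of its speed; a pose out of reach is approached as far as the arm can. A call with a gripper value outside its range is refused whole. The fingers move at their own pace and stop on an object; "newtons" is the grip in N (left out, the last holds). Time passes only in rows, so rows that repeat a pose let the fingers close. It gives the time, the measured TCP pose, the force, the opening and the grip force at its end, in the units of the state.
- get_state(): the state, without advancing time (a new reading comes with each control period).
- optics.get_image(name): name is "scene" or "top" or "wrist"; returns a dict with "pixels" (420x560x3 uint8, blue, green, red), "K" (3x3 intrinsics, pixels), "rvec" (rotation vector, rad) and "tvec" (3), from world to camera coordinates, as OpenCV has them; the wrist camera has in their place "T_tool_cam" (4x4, takes a point from camera to tool coordinates, whose origin is the TCP and whose axes are the flange's). Camera axes: x right, y down, z forward; pixel columns grow to the right and rows downward; lengths in m; the calibration is good to about 2 mm. A picture is of the moment at which its call begins: read the wrist's pose just before it. There is no depth.
- sign_off(): hands the job in; it is judged then, once.
The state is a dict: "clock": time; "qpos": joint angles; "qd": joint speeds; "effort": joint torques, N m; "position": TCP position; "ee_rot": TCP orientation; "contact_force": force on the tool from outside, world axes, zero at the start; "moment": the same for the moment, N m; "width": finger opening in m; "gripper_force": force on a finger pad.
Only numpy, scipy, OpenCV 4.12 (cv2) and the standard library are available. Lean on these libraries where they do the work, as an engineer would, in place of code of your own. Each camera call takes 0.05 s, during which the arm holds its last target. There are 200 camera calls.

## Working session

There is one attempt and no reset: what is moved stays moved. The work goes in short steps, Python scripts to look and compute and a tool call to move; the robot and the scene stay as the last step left them, time stands still between calls to the robot, and variables do not carry over. Pictures are saved under pics/ and viewed, at most 14 in all, crops included, and the job is handed in when it is done.

Besides the shell and the picture viewer there is one more tool, called after ">>>" as name([rows], argument=value, ...), one row to a line, values as JSON. send_rows: Moves the arm, as the interface text tells. Its arguments: {"type":"object","properties":{"increments":{"type":"array"},"newtons":{"type":"number"}},"required":["increments"]}

```bash
mkdir -p pics; ls; python3 - <<'E'
from rig import get_state, optics
import cv2
for n in ("scene","top"):
    im=optics.get_image(n); cv2.imwrite(f"pics/{n}0.png",im["pixels"]); print(n,im["K"].tolist(),im["rvec"],im["tvec"])
s=get_state(); print(s)
E
```

```text
pics
scene [[495.3740713878518, 0.0, 280.99464136850384], [0.0, 495.3740713878518, 199.45755870714382], [0.0, 0.0, 1.0]] [ 1.12319584  2.18967658 -1.15420121] [ 0.31047661 -0.22513617  1.73130676]
top [[466.2985370923069, 0.0, 285.53281808385265], [0.0, 466.2985370923069, 209.00836803920262], [0.0, 0.0, 1.0]] [ 2.14085462 -2.17445175  0.12686739] [0.02366462 0.54674925 1.22690082]
{'clock': 0.1, 'qpos': array([-1.46896045e+00,  2.76566847e-01,  1.50599812e+00, -1.81344852e-05,
        1.36069589e+00, -1.20993261e-01]), 'qd': array([ 0.00062745, -0.00179786, -0.00269346, -0.00127897, -0.00041127,
       -0.00175243]), 'effort': array([ 3.25898764e-04, -4.17701590e+01, -2.46405137e+01, -1.08356944e-04,
        5.83957153e-03, -1.15336289e-05]), 'position': array([ 0.12700963, -0.56028445,  0.20750958]), 'ee_rot': array([-8.34145341e-04,  9.93799258e-01,  1.11186057e-01, -8.76413933e-07]), 'contact_force': array([-0.20773251, -0.3788104 , -0.51338177]), 'moment': array([ 0.05176796,  0.00352555, -0.04877794]), 'gripper_force': 0.0, 'width': 0.08544524237504651}
```

View pics/scene0.png

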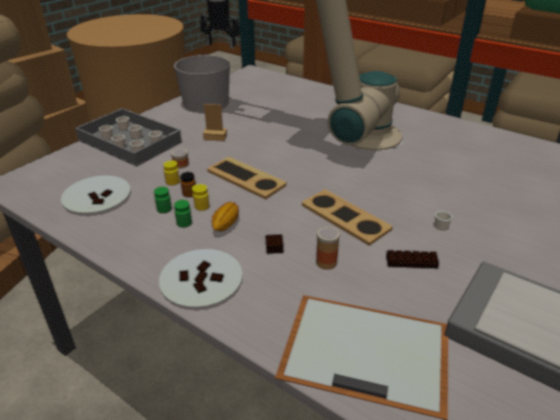

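View pics/top0.png

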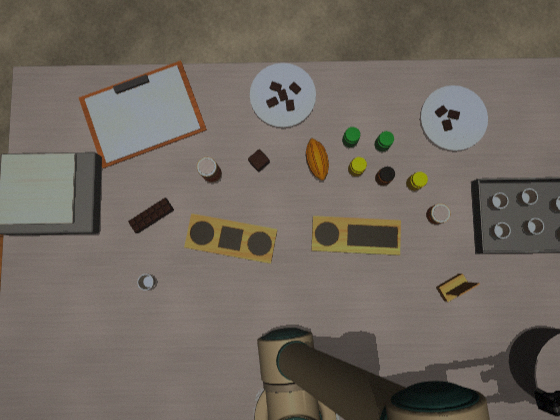

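```bash
cat > h.py <<'E'
import numpy as np, cv2
from rig import get_state, optics
from scipy.spatial.transform import Rotation as R
def ray(im,uv,z):
    """pixels -> world xy on plane z"""
    uv=np.atleast_2d(np.float32(uv))
    d=np.c_[(uv-[im["K"][0,2],im["K"][1,2]])/[im["K"][0,0],im["K"][1,1]],np.ones(len(uv))]
    if "rvec" in im: Rm=cv2.Rodrigues(np.float64(im["rvec"]))[0].T; c=-Rm@np.ravel(im["tvec"])
    else:
        T=im["W"]; Rm=T[:3,:3]; c=T[:3,3]
    d=d@Rm.T; return (c+d*((z-c[2])/d[:,2:]))[:,:2]
def proj(im,p):
    p=np.float64(np.atleast_2d(p))
    if "rvec" in im: Rm=cv2.Rodrigues(np.float64(im["rvec"]))[0]; q=p@Rm.T+np.ravel(im["tvec"])
    else: q=(p-im["W"][:3,3])@im["W"][:3,:3]
    q=q@im["K"].T; return q[:,:2]/q[:,2:]
def wrist(name=None):
    s=get_state(); im=optics.get_image("wrist")
    w,x,y,z=s["ee_rot"]; T=np.eye(4); T[:3,:3]=R.from_quat([x,y,z,w]).as_matrix(); T[:3,3]=s["position"]
    im["W"]=T@im["T_tool_cam"]
    if name: cv2.imwrite(f"pics/{name}.png",im["pixels"])
    return im,s
E
python3 - <<'E'
from h import *
im=optics.get_image("top"); p=im["pixels"]
c=cv2.resize(p[115:300,120:460],None,fx=2.35,fy=2.35,interpolation=cv2.INTER_CUBIC); cv2.imwrite("pics/crop.png",c)
for n,uv,z in [("jar",(386,174),.065),("squat",(438,212),.045),("tall",(207,166),.09),("block",(259,160),.03),("bar",(151,215),.025),("cup",(147,282),.035),("pod",(317,159),.03),("b3",(231,239),.014),("b2",(357,235),.014)]: print(n,ray(im,uv,z))
print(optics.get_image("wrist")["T_tool_cam"])
E
```

```text
jar [[ 0.63256884 -0.2530467 ]]
squat [[ 0.53111544 -0.39187794]]
tall [[0.65644918 0.21823426]]
block [[0.68402956 0.08588253]]
bar [[0.53740736 0.38109061]]
cup [[0.35774725 0.38530783]]
pod [[ 0.68424095 -0.07328256]]
b3 [[0.46944683 0.16494195]]
b2 [[ 0.47499574 -0.17830415]]
[[ 3.44004336e-04 -9.51671282e-01 -3.07118304e-01  7.72613189e-02]
 [ 9.99999636e-01  8.74112983e-05  8.49240778e-04  2.49638763e-04]
 [-7.81352450e-04 -3.07118485e-01  9.51670965e-01 -1.65709230e-01]
 [ 0.00000000e+00  0.00000000e+00  0.00000000e+00  1.00000000e+00]]
```

View pics/crop.png

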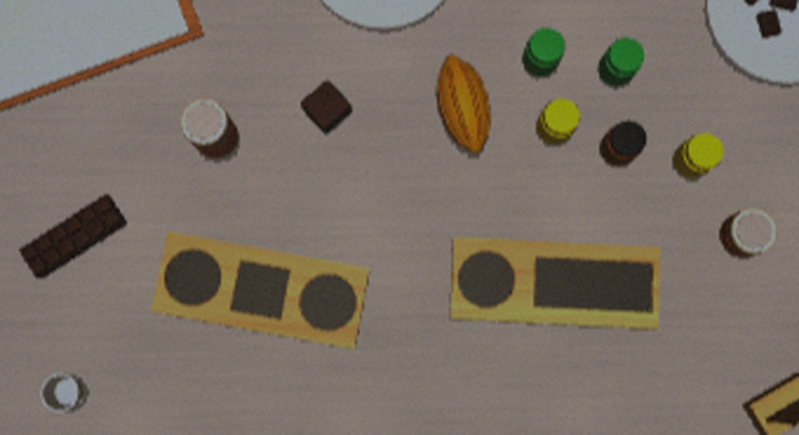

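The jar is the black-capped amber one at top (387,175). The others that could pass for it are green at (352,136) and (385,140), and yellow at (358,166) and (418,180). The squat tin is at (439,213), tall tin (207,167), block (259,160) and bar (151,215). Next I'll fit each model outline to the image gradients.

```bash
cat > fit.py <<'E'
from h import *
from scipy.optimize import differential_evolution
a=np.linspace(0,2*np.pi,48,endpoint=False)
def circ(r,z,cx=0,cy=0): return np.c_[cx+r*np.cos(a),cy+r*np.sin(a),0*a+z]
def rect(w,h,z,cx=0,cy=0): 
    return np.array([[cx+sx*w/2,cy+sy*h/2,z] for sx,sy in((-1,-1),(1,-1),(1,1),(-1,1))])
def cyl(r,h): return [("hull",np.r_[circ(r,0),circ(r,h)]),("loop",circ(r,h))]
def box(w,l,h): return [("hull",np.r_[rect(w,l,0),rect(w,l,h)]),("loop",rect(w,l,h))]
M={"tall":cyl(.0265,.09),"squat":cyl(.0265,.045),"jar":cyl(.022,.065),"bar":box(.04,.12,.025),"block":box(.044,.044,.03),
"b2":[("loop",rect(.095,.24,.014)),("loop",rect(.058,.136,.014,0,-.044)),("loop",circ(.033,.014,0,.08))],
"b3":[("loop",rect(.095,.24,.014)),("loop",rect(.059,.059,.014)),("loop",circ(.033,.014,0,-.08)),("loop",circ(.033,.014,0,.08))]}
def loops(im,name,x,y,t):
    c,s=np.cos(t),np.sin(t); out=[]
    for k,P in M[name]:
        q=proj(im,np.c_[c*P[:,0]-s*P[:,1]+x,s*P[:,0]+c*P[:,1]+y,P[:,2]]).astype(np.float32)
        if k=="hull": q=cv2.convexHull(q)[:,0]
        n=np.roll(q,-1,0); out.append(np.concatenate([q+(n-q)*f for f in np.linspace(0,1,40 if len(q)<10 else 4,endpoint=False)]))
    return out
def grad(im):
    g=np.zeros(im["pixels"].shape[:2],np.float32)
    for ch in cv2.split(cv2.GaussianBlur(im["pixels"],(0,0),.8).astype(np.float32)):
        g=np.maximum(g,np.hypot(cv2.Sobel(ch,cv2.CV_32F,1,0),cv2.Sobel(ch,cv2.CV_32F,0,1)))
    return np.minimum(g,120)
def fit(ims,name,x,y,t=None,d=.02,tr=(-.4,.4)):
    gs=[grad(i) for i in ims]
    def cost(p):
        return -sum(np.mean([cv2.remap(g,l[None,:,0].astype(np.float32),l[None,:,1].astype(np.float32),1).mean() for l in loops(i,name,p[0],p[1],p[2] if t is not None else 0)]) for g,i in zip(gs,ims))
    b=[(x-d,x+d),(y-d,y+d)]+([(t+tr[0],t+tr[1])] if t is not None else [])
    r=differential_evolution(cost,b,seed=0,popsize=12,maxiter=60,tol=1e-4)
    return r.x,-r.fun
E
cat > run1.py <<'E'
from fit import *
im=optics.get_image("top"); sc=optics.get_image("scene")
G=[("tall",.65,.218,None),("squat",.53,-.392,None),("jar",.632,-.253,None),("bar",.537,.381,-1.0),("block",.684,.086,-.7),("b2",.475,-.178,0),("b3",.469,.165,-.2)]
o=cv2.resize(im["pixels"],None,fx=3,fy=3,interpolation=cv2.INTER_CUBIC)
for n,x,y,t in G:
    kw=dict(tr=(-.8,.8)) if n in("bar","block") else {}
    r,v=fit([im],n,x,y,t,**kw); r2,v2=fit([sc],n,x,y,t,**kw)
    print(n,r.round(4),round(v,1),"scene",r2.round(4),round(v2,1))
    for l in loops(im,n,*(list(r)+[0])[:3]): cv2.polylines(o,[np.int32(l*3+1)],True,(255,255,0),1)
cv2.imwrite("pics/ov.png",cv2.resize(o[345:900,360:1380],(800,436)))
E
python3 run1.py
```

```text
tall [0.6542 0.2187] 96.4 scene [0.6514 0.2229] 81.1
squat [ 0.5286 -0.3967] 89.8 scene [ 0.55  -0.372] 89.5
jar [ 0.6347 -0.2559] 111.9 scene [ 0.64   -0.2436] 112.5
bar [ 0.5524  0.401  -1.8   ] 44.9 scene [ 0.5181  0.361  -0.2953] 56.2
block [ 0.6842  0.0875 -0.842 ] 117.4 scene [ 0.6862  0.0915 -0.8365] 112.6
b2 [ 0.4746 -0.1747 -0.0647] 117.0 scene [ 0.4742 -0.1724 -0.0721] 114.2
b3 [ 0.4722  0.1663 -0.1974] 118.8 scene [ 0.4724  0.1698 -0.1988] 116.8
```

View pics/ov.png

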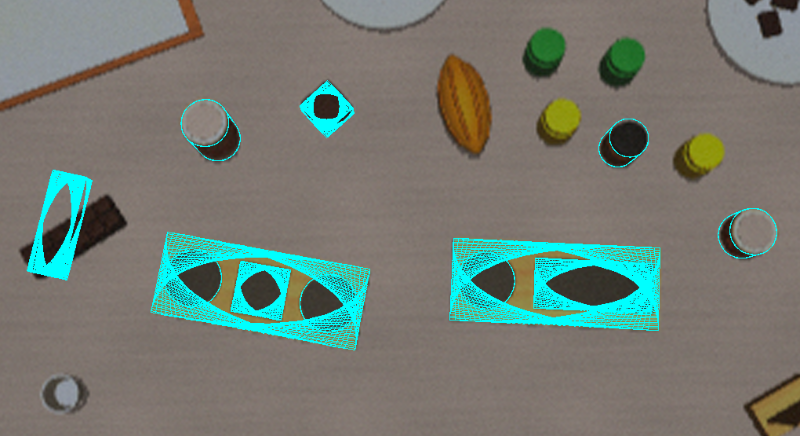

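```bash
python3 - <<'E'
from fit import *
im=optics.get_image("top"); sc=optics.get_image("scene")
for n,x,y,t in [("bar",.537,.381,.48),("squat",.53,-.392,None),("jar",.634,-.253,None),("tall",.653,.22,None)]:
    for I in ([im],[sc],[im,sc]): 
        r,v=fit(I,n,x,y,t,d=.03,tr=(-.15,.15)); print(n,len(I),r.round(4),round(v,1))
E
```

```text
bar 1 [0.5368 0.3831 0.5644] 118.6
bar 1 [0.5394 0.3887 0.5731] 106.4
bar 2 [0.5377 0.3857 0.558 ] 210.4
squat 1 [ 0.5287 -0.3968] 90.3
squat 1 [ 0.5538 -0.362 ] 98.6
squat 2 [ 0.5283 -0.3973] 160.4
jar 1 [ 0.6348 -0.2559] 112.3
jar 1 [ 0.6402 -0.2438] 112.8
jar 2 [ 0.6342 -0.2555] 215.5
tall 1 [0.6542 0.2187] 96.4
tall 1 [0.6513 0.2226] 80.8
tall 2 [0.6534 0.2203] 167.1
```

>>> send_rows([
  {"gripper":-1,"linear":[0.04,0.016,0],"delta_rot":[0,0,0.143]},
  {"gripper":-1,"linear":[0.08,0.032,0],"delta_rot":[0,0,0.286]},
  {"gripper":-1,"linear":[0.12,0.048,0],"delta_rot":[0,0,0.43]},
  {"gripper":-1,"linear":[0.16,0.064,0],"delta_rot":[0,0,0.573]},
  {"gripper":-1,"linear":[0.2,0.08,0],"delta_rot":[0,0,0.717]},
  {"gripper":-1,"linear":[0.24,0.096,0],"delta_rot":[0,0,0.86]},
  {"gripper":-1,"linear":[0.28,0.112,0],"delta_rot":[0,0,1.0]},
  {"gripper":-1,"linear":[0.32,0.13,0],"delta_rot":[0,0,1.147]},
], newtons=40)

```text
clock: 1.2
position: [0.4487, -0.4302, 0.2084]
ee_rot: [0.0, 0.773, 0.635, -0.0]
contact_force: [0.3, 0.0, 0.7]
width: 0.0857
gripper_force: 0.0
```

>>> send_rows([
  {"gripper":-1,"linear":[0.04,0.016,0],"delta_rot":[0,0,0]},
  {"gripper":-1,"linear":[0.0815,0.034,0],"delta_rot":[0,0,0]},
  {"gripper":-1,"linear":[0.0815,0.034,0],"delta_rot":[0,0,0]},
  {"gripper":-1,"linear":[0.0815,0.034,0],"delta_rot":[0,0,0]},
  {"gripper":-1,"linear":[0.0815,0.034,0],"delta_rot":[0,0,0]},
])

```text
clock: 1.7
position: [0.5276, -0.3972, 0.2082]
ee_rot: [-0.0, 0.775, 0.632, -0.0]
contact_force: [0.5, 0.2, -1.2]
width: 0.0855
gripper_force: 0.0
```

```bash
cat >> fit.py <<'E'
def yaw(s):
    w,x,y,z=s["ee_rot"]; m=R.from_quat([x,y,z,w]).as_matrix(); return np.arctan2(m[1,0],m[0,0])
def look(n,x,y,t=None,name="w",**k):
    im,s=wrist(); r,v=fit([im],n,x,y,t,**k); o=im["pixels"].copy()
    for l in loops(im,n,*(list(r)+[0])[:3]): o[np.clip(l[:,1].astype(int),0,419),np.clip(l[:,0].astype(int),0,559)]=(255,255,0)
    cv2.imwrite(f"pics/{name}.png",o)
    print(n,r.round(4),round(v,1),"tcp",s["position"].round(4),"yaw",round(yaw(s),3),"F",s["contact_force"].round(1),"t",s["clock"],"w",round(s["width"],4)); return r
E
python3 -c "
from fit import *
look('squat',.5285,-.397,name='w1')"
```

```text
squat [ 0.5274 -0.3985] 90.2 tcp [ 0.5276 -0.3972  0.2082] yaw 1.369 F [ 0.5  0.2 -1.2] t 1.7 w 0.0855
```

View pics/w1.png

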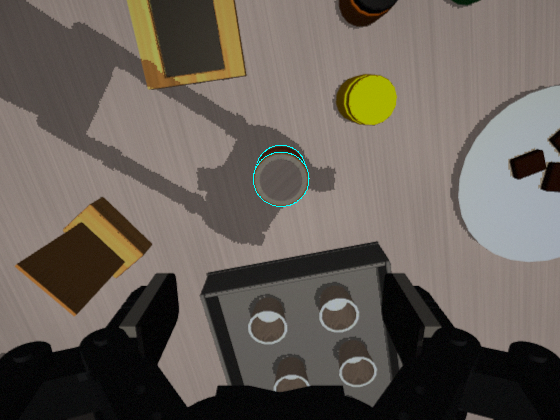

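The wrist view shows the squat tin at (281,180), with the outline matching. The jar is at top (368,5) and the tray lies below. Descending to grasp.

>>> send_rows([
  {"gripper":-1,"linear":[-0.001,-0.0015,-0.05],"delta_rot":[0,0,0]},
  {"gripper":-1,"linear":[-0.001,-0.0015,-0.1],"delta_rot":[0,0,0]},
  {"gripper":-1,"linear":[-0.001,-0.0015,-0.14],"delta_rot":[0,0,0]},
  {"gripper":-1,"linear":[-0.001,-0.0015,-0.17],"delta_rot":[0,0,0]},
  {"gripper":-1,"linear":[-0.001,-0.0015,-0.188],"delta_rot":[0,0,0]},
  {"gripper":-1,"linear":[-0.001,-0.0015,-0.193],"delta_rot":[0,0,0]},
  {"gripper":-1,"linear":[-0.001,-0.0015,-0.193],"delta_rot":[0,0,0]},
])

```text
clock: 2.45
position: [0.5264, -0.399, 0.0151]
ee_rot: [-0.0, 0.775, 0.632, -0.0]
contact_force: [-0.5, 0.1, 0.1]
width: 0.0858
gripper_force: 0.0
```

>>> send_rows([
  {"gripper":1,"linear":[0,0,0],"delta_rot":[0,0,0]},
  {"gripper":1,"linear":[0,0,0],"delta_rot":[0,0,0]},
  {"gripper":1,"linear":[0,0,0],"delta_rot":[0,0,0]},
  {"gripper":1,"linear":[0,0,0],"delta_rot":[0,0,0]},
  {"gripper":1,"linear":[0,0,0],"delta_rot":[0,0,0]},
  {"gripper":1,"linear":[0,0,0],"delta_rot":[0,0,0]},
  {"gripper":1,"linear":[0,0,0],"delta_rot":[0,0,0]},
])

```text
clock: 3.15
position: [0.5281, -0.3992, 0.0177]
ee_rot: [0.002, 0.774, 0.633, -0.0]
contact_force: [-1.8, 0.8, 5.3]
width: 0.0482
gripper_force: 40.2
```

>>> send_rows([
  {"gripper":1,"linear":[0,0,0.03],"delta_rot":[0,0,0]},
  {"gripper":1,"linear":[0,0,0.07],"delta_rot":[0,0,0]},
  {"gripper":1,"linear":[0,0,0.11],"delta_rot":[0,0,0]},
  {"gripper":1,"linear":[0,0,0.135],"delta_rot":[0,0,0]},
  {"gripper":1,"linear":[0,0,0.135],"delta_rot":[0,0,0]},
])

```text
clock: 3.65
position: [0.5299, -0.4003, 0.156]
ee_rot: [0.005, 0.774, 0.633, 0.001]
contact_force: [0.1, 0.4, -1.3]
width: 0.048
gripper_force: 41.4
```

```bash
python3 -c "
from fit import *
im,s=wrist('w2');print(s['position'],yaw(s),s['ee_rot'],s['width'])"
```

```text
[ 0.52988439 -0.40030522  0.15597166] 1.3700131258621837 [5.27201964e-03 7.74395959e-01 6.32678891e-01 7.25207703e-04] 0.047971397692112554
```

View pics/w2.png

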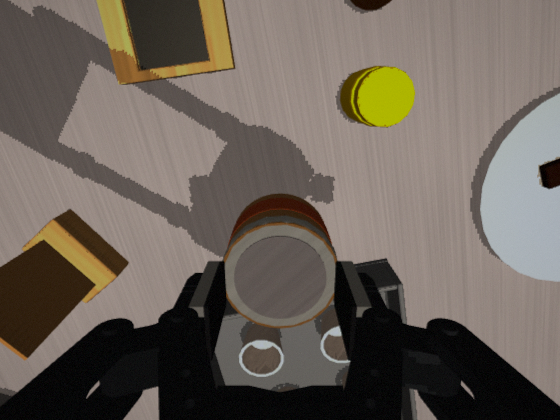

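The tin sits centred between the pads (lid centre at (281,273)). I'll measure its pose in the hand before carrying it.

```bash
cat >> fit.py <<'E'
def held(n,z0,h,t=None):
    """object in the hand: x,y,z (underside), via best fit with free height; prints offsets from TCP"""
    im,s=wrist(); g=grad(im); x0,y0=s["position"][:2]
    def L(p):
        sv=M[n]; M[n]=[(k,P+[0,0,p[2]]) for k,P in sv if k=="loop"]; l=loops(im,n,p[0],p[1],p[3] if t is not None else 0); M[n]=sv; return l
    def cost(p):
        return -np.mean([cv2.remap(g,l[None,:,0].astype(np.float32),l[None,:,1].astype(np.float32),1).mean() for l in L(p)])
    b=[(x0-.02,x0+.02),(y0-.02,y0+.02),(z0-.012,z0+.012)]+([(t-.15,t+.15)] if t is not None else [])
    r=differential_evolution(cost,b,seed=0,popsize=15,maxiter=100,tol=1e-5)
    print(n,r.x.round(4),round(-r.fun,1),"tcp",s["position"].round(4),"off",(r.x[:3]-s["position"]).round(4),"yaw",round(yaw(s),3),"t",s["clock"],"w",round(s["width"],4)); return r.x
E
python3 -c "
from fit import *
held('squat',.138,.045)"
```

```text
squat [ 0.5264 -0.4031  0.126 ] 118.4 tcp [ 0.5286 -0.3991  0.153 ] off [-0.0022 -0.004  -0.027 ] yaw 1.37 t 3.7 w 0.0481
```

>>> send_rows([
  {"gripper":1,"linear":[-0.006,0.04,0],"delta_rot":[0,0,0]},
  {"gripper":1,"linear":[-0.012,0.085,0],"delta_rot":[0,0,0]},
  {"gripper":1,"linear":[-0.019,0.13,0],"delta_rot":[0,0,0]},
  {"gripper":1,"linear":[-0.026,0.178,0],"delta_rot":[0,0,0]},
  {"gripper":1,"linear":[-0.033,0.226,0],"delta_rot":[0,0,0]},
  {"gripper":1,"linear":[-0.04,0.274,0],"delta_rot":[0,0,0]},
  {"gripper":1,"linear":[-0.047,0.322,0],"delta_rot":[0,0,0]},
  {"gripper":1,"linear":[-0.054,0.37,0],"delta_rot":[0,0,0]},
])

```text
clock: 4.55
position: [0.4713, -0.0262, 0.1483]
ee_rot: [-0.002, 0.775, 0.632, -0.001]
contact_force: [0.9, 0.8, -1.3]
width: 0.048
gripper_force: 41.5
```

>>> send_rows([
  {"gripper":1,"linear":[-0.006,0.045,0],"delta_rot":[0,0,0]},
  {"gripper":1,"linear":[-0.012,0.085,0],"delta_rot":[0,0,0]},
  {"gripper":1,"linear":[-0.017,0.1165,0],"delta_rot":[0,0,0]},
  {"gripper":1,"linear":[-0.017,0.1165,0],"delta_rot":[0,0,0]},
  {"gripper":1,"linear":[-0.017,0.1165,0],"delta_rot":[0,0,0]},
])

```text
clock: 5.05
position: [0.4551, 0.0885, 0.1488]
ee_rot: [-0.001, 0.774, 0.633, -0.001]
contact_force: [-0.2, 0.2, -1.3]
width: 0.0479
gripper_force: 41.5
```

```bash
python3 -c "
from fit import *
look('b3',.472,.167,-.198,d=.012,tr=(-.06,.06),name='w3')"
```

```text
b3 [ 0.4701  0.1664 -0.1981] 79.1 tcp [0.4551 0.0885 0.1488] yaw 1.372 F [-0.2  0.2 -1.3] t 5.05 w 0.0479
```

View pics/w3.png

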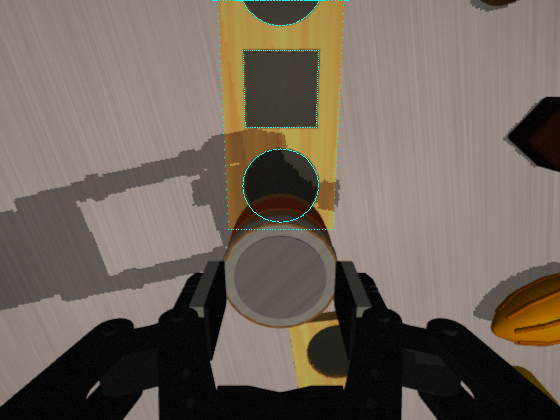

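b3's outline matches the view: its near round recess is at (281,185), and the block's square recess sits above it. Lowering.

>>> send_rows([
  {"gripper":1,"linear":[-0.0005,-0.0005,-0.04],"delta_rot":[0,0,0]},
  {"gripper":1,"linear":[-0.0005,-0.0005,-0.08],"delta_rot":[0,0,0]},
  {"gripper":1,"linear":[-0.0005,-0.0005,-0.105],"delta_rot":[0,0,0]},
  {"gripper":1,"linear":[-0.0005,-0.0005,-0.116],"delta_rot":[0,0,0]},
  {"gripper":1,"linear":[-0.0005,-0.0005,-0.12],"delta_rot":[0,0,0]},
  {"gripper":1,"linear":[-0.0005,-0.0005,-0.122],"delta_rot":[0,0,0]},
  {"gripper":1,"linear":[-0.0005,-0.0005,-0.123],"delta_rot":[0,0,0]},
  {"gripper":1,"linear":[-0.0005,-0.0005,-0.123],"delta_rot":[0,0,0]},
])

```text
clock: 5.9
position: [0.457, 0.0876, 0.0282]
ee_rot: [0.001, 0.775, 0.633, 0.001]
contact_force: [0.2, -0.3, -1.2]
width: 0.0484
gripper_force: 41.6
```

>>> send_rows([
  {"gripper":1,"linear":[0,0,-0.002],"delta_rot":[0,0,0]},
  {"gripper":1,"linear":[0,0,-0.002],"delta_rot":[0,0,0]},
  {"gripper":1,"linear":[0,0,-0.002],"delta_rot":[0,0,0]},
])

```text
clock: 6.2
position: [0.4571, 0.0878, 0.0267]
ee_rot: [0.001, 0.774, 0.633, 0.001]
contact_force: [-0.2, -1.4, 5.1]
width: 0.0477
gripper_force: 43.2
```

>>> send_rows([
  {"gripper":-1,"linear":[0,0,0],"delta_rot":[0,0,0]},
  {"gripper":-1,"linear":[0,0,0],"delta_rot":[0,0,0]},
  {"gripper":-1,"linear":[0,0,0],"delta_rot":[0,0,0]},
  {"gripper":-1,"linear":[0,0,0],"delta_rot":[0,0,0]},
  {"gripper":-1,"linear":[0,0,0.03],"delta_rot":[0,0,0]},
  {"gripper":-1,"linear":[0,0,0.08],"delta_rot":[0,0,0]},
  {"gripper":-1,"linear":[0,0,0.13],"delta_rot":[0,0,0]},
  {"gripper":-1,"linear":[0,0,0.175],"delta_rot":[0,0,0]},
])

```text
clock: 7.0
position: [0.456, 0.0877, 0.2026]
ee_rot: [0.0, 0.774, 0.633, 0.0]
contact_force: [0.5, 0.3, -0.1]
width: 0.0857
gripper_force: 0.0
```

>>> send_rows([
  {"gripper":-1,"linear":[0.018,-0.034,0],"delta_rot":[0,0,-0.1]},
  {"gripper":-1,"linear":[0.04,-0.077,0],"delta_rot":[0,0,-0.2]},
  {"gripper":-1,"linear":[0.062,-0.12,0],"delta_rot":[0,0,-0.3]},
  {"gripper":-1,"linear":[0.084,-0.163,0],"delta_rot":[0,0,-0.4]},
  {"gripper":-1,"linear":[0.106,-0.206,0],"delta_rot":[0,0,-0.5]},
  {"gripper":-1,"linear":[0.128,-0.249,0],"delta_rot":[0,0,-0.6]},
  {"gripper":-1,"linear":[0.15,-0.29,0],"delta_rot":[0,0,-0.67]},
  {"gripper":-1,"linear":[0.165,-0.32,0],"delta_rot":[0,0,-0.67]},
])

```text
clock: 7.8
position: [0.6221, -0.2354, 0.1995]
ee_rot: [0.0, 0.94, 0.342, -0.0]
contact_force: [-0.2, 0.8, -0.0]
width: 0.0855
gripper_force: 0.0
```

>>> send_rows([
  {"gripper":-1,"linear":[0.013,-0.023,0],"delta_rot":[0,0,0]},
  {"gripper":-1,"linear":[0.013,-0.023,0],"delta_rot":[0,0,0]},
  {"gripper":-1,"linear":[0.013,-0.023,0],"delta_rot":[0,0,0]},
  {"gripper":-1,"linear":[0.013,-0.023,0],"delta_rot":[0,0,0]},
])

```text
clock: 8.2
position: [0.6334, -0.2542, 0.2001]
ee_rot: [-0.001, 0.939, 0.343, -0.0]
contact_force: [-0.5, 0.6, 0.8]
width: 0.0855
gripper_force: 0.0
```

```bash
python3 -c "
from fit import *
look('jar',.6345,-.2555,d=.015,name='w4')
t=optics.get_image('top'); print(fit([t],'squat',.457,.088))"
```

```text
jar [ 0.6341 -0.2549] 91.7 tcp [ 0.6334 -0.2542  0.2001] yaw 0.7 F [-0.5  0.6  0.8] t 8.2 w 0.0855
(array([0.45908659, 0.09066496]), np.float64(118.12223052978516))
```

View pics/w4.png

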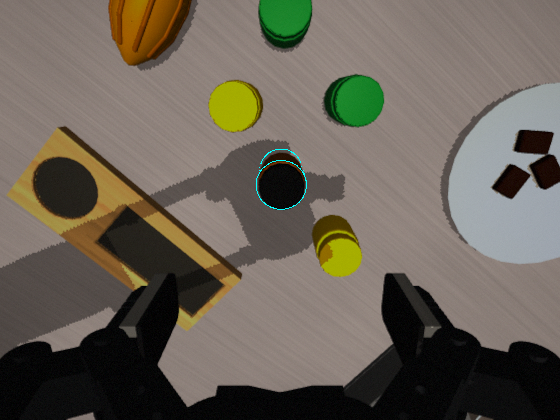

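The black-capped amber jar is at (281,185), between yellow at (340,250), green at (354,100) and yellow at (235,105), and both finger paths are clear. Grasping.

>>> send_rows([
  {"gripper":-1,"linear":[0.0005,-0.0005,-0.05],"delta_rot":[0,0,0]},
  {"gripper":-1,"linear":[0.0005,-0.0005,-0.1],"delta_rot":[0,0,0]},
  {"gripper":-1,"linear":[0.0005,-0.0005,-0.145],"delta_rot":[0,0,0]},
  {"gripper":-1,"linear":[0.0005,-0.0005,-0.17],"delta_rot":[0,0,0]},
  {"gripper":-1,"linear":[0.0005,-0.0005,-0.175],"delta_rot":[0,0,0]},
  {"gripper":-1,"linear":[0.0005,-0.0005,-0.175],"delta_rot":[0,0,0]},
])

```text
clock: 8.9
position: [0.6344, -0.2551, 0.0253]
ee_rot: [-0.0, 0.939, 0.343, -0.0]
contact_force: [0.3, 0.0, 1.2]
width: 0.0857
gripper_force: 0.0
```

>>> send_rows([
  {"gripper":1,"linear":[0,0,0],"delta_rot":[0,0,0]},
  {"gripper":1,"linear":[0,0,0],"delta_rot":[0,0,0]},
  {"gripper":1,"linear":[0,0,0],"delta_rot":[0,0,0]},
  {"gripper":1,"linear":[0,0,0],"delta_rot":[0,0,0]},
  {"gripper":1,"linear":[0,0,0],"delta_rot":[0,0,0]},
  {"gripper":1,"linear":[0,0,0],"delta_rot":[0,0,0]},
  {"gripper":1,"linear":[0,0,0],"delta_rot":[0,0,0]},
])

```text
clock: 9.6
position: [0.6355, -0.2561, 0.0276]
ee_rot: [0.001, 0.939, 0.343, 0.001]
contact_force: [-0.8, 0.6, 5.8]
width: 0.0425
gripper_force: 40.0
```

>>> send_rows([
  {"gripper":1,"linear":[0,0,0.03],"delta_rot":[0,0,0]},
  {"gripper":1,"linear":[0,0,0.07],"delta_rot":[0,0,0]},
  {"gripper":1,"linear":[0,0,0.11],"delta_rot":[0,0,0]},
  {"gripper":1,"linear":[0,0,0.145],"delta_rot":[0,0,0]},
  {"gripper":1,"linear":[0,0,0.145],"delta_rot":[0,0,0]},
])

```text
clock: 10.1
position: [0.6378, -0.2576, 0.1774]
ee_rot: [0.005, 0.939, 0.343, 0.004]
contact_force: [1.1, -0.6, -1.3]
width: 0.0422
gripper_force: 41.4
```

>>> send_rows([
  {"gripper":1,"linear":[-0.011,0.038,0],"delta_rot":[0,0,0.05]},
  {"gripper":1,"linear":[-0.024,0.082,0],"delta_rot":[0,0,0.13]},
  {"gripper":1,"linear":[-0.038,0.127,0],"delta_rot":[0,0,0.22]},
  {"gripper":1,"linear":[-0.051,0.172,0],"delta_rot":[0,0,0.31]},
  {"gripper":1,"linear":[-0.065,0.217,0],"delta_rot":[0,0,0.4]},
  {"gripper":1,"linear":[-0.078,0.262,0],"delta_rot":[0,0,0.5]},
  {"gripper":1,"linear":[-0.091,0.307,0],"delta_rot":[0,0,0.6]},
  {"gripper":1,"linear":[-0.105,0.352,0],"delta_rot":[0,0,0.672]},
])

```text
clock: 10.9
position: [0.5282, 0.0978, 0.1696]
ee_rot: [-0.0, 0.773, 0.635, -0.0]
contact_force: [0.1, -0.2, -1.0]
width: 0.0423
gripper_force: 41.4
```

>>> send_rows([
  {"gripper":1,"linear":[-0.014,0.045,0],"delta_rot":[0,0,0]},
  {"gripper":1,"linear":[-0.027,0.09,0],"delta_rot":[0,0,0]},
  {"gripper":1,"linear":[-0.039,0.13,0],"delta_rot":[0,0,0]},
  {"gripper":1,"linear":[-0.0437,0.148,0],"delta_rot":[0,0,0]},
  {"gripper":1,"linear":[-0.0437,0.148,0],"delta_rot":[0,0,0]},
  {"gripper":1,"linear":[-0.0437,0.148,0],"delta_rot":[0,0,0]},
])

```text
clock: 11.5
position: [0.4853, 0.2439, 0.1697]
ee_rot: [0.0, 0.773, 0.634, -0.001]
contact_force: [-0.8, -0.0, -0.9]
width: 0.0422
gripper_force: 41.4
```

```bash
python3 -c "
from fit import *
s=get_state();print(s['position'],yaw(s),s['contact_force'])
held('jar',.145,.065)
sc=optics.get_image('scene');cv2.imwrite('pics/s5.png',cv2.resize(sc['pixels'][100:300,150:480],None,fx=2.2,fy=2.2))"
```

```text
[0.48528638 0.243893   0.16968283] 1.373042957444044 [-0.79291595 -0.03399699 -0.88944769]
jar [0.4841 0.2448 0.1419] 88.8 tcp [0.4853 0.2439 0.1697] off [-0.0012  0.0009 -0.0278] yaw 1.373 t 11.5 w 0.0422
```

View pics/s5.png

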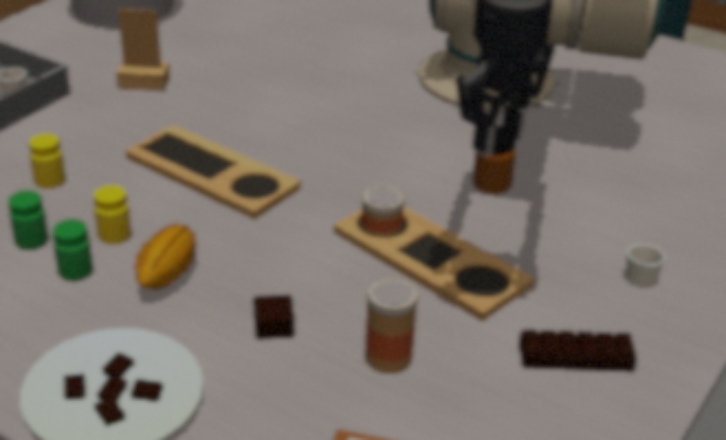

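The squat tin is seated at (383,212) and the jar hangs upright at (494,170). Lowering it.

>>> send_rows([
  {"gripper":1,"linear":[0.0005,0.0005,-0.04],"delta_rot":[0,0,0]},
  {"gripper":1,"linear":[0.0005,0.0005,-0.085],"delta_rot":[0,0,0]},
  {"gripper":1,"linear":[0.0005,0.0005,-0.115],"delta_rot":[0,0,0]},
  {"gripper":1,"linear":[0.0005,0.0005,-0.127],"delta_rot":[0,0,0]},
  {"gripper":1,"linear":[0.0005,0.0005,-0.132],"delta_rot":[0,0,0]},
  {"gripper":1,"linear":[0.0005,0.0005,-0.135],"delta_rot":[0,0,0]},
  {"gripper":1,"linear":[0.0005,0.0005,-0.1355],"delta_rot":[0,0,0]},
  {"gripper":1,"linear":[0.0005,0.0005,-0.1355],"delta_rot":[0,0,0]},
])

```text
clock: 12.4
position: [0.4875, 0.2448, 0.0366]
ee_rot: [0.001, 0.774, 0.633, 0.001]
contact_force: [-1.5, -1.4, 3.5]
width: 0.0418
gripper_force: 41.8
```

>>> send_rows([
  {"gripper":-1,"linear":[0,0,0],"delta_rot":[0,0,0]},
  {"gripper":-1,"linear":[0,0,0],"delta_rot":[0,0,0]},
  {"gripper":-1,"linear":[0,0,0],"delta_rot":[0,0,0]},
  {"gripper":-1,"linear":[0,0,0],"delta_rot":[0,0,0]},
  {"gripper":-1,"linear":[0,0,0.03],"delta_rot":[0,0,0]},
  {"gripper":-1,"linear":[0,0,0.08],"delta_rot":[0,0,0]},
  {"gripper":-1,"linear":[0,0,0.13],"delta_rot":[0,0,0]},
  {"gripper":-1,"linear":[0,0,0.175],"delta_rot":[0,0,0]},
])

```text
clock: 13.2
position: [0.4865, 0.2448, 0.2121]
ee_rot: [0.0, 0.774, 0.633, 0.001]
contact_force: [0.8, 0.7, -0.5]
width: 0.0853
gripper_force: 0.0
```

>>> send_rows([
  {"gripper":-1,"linear":[0.04,-0.007,0.005],"delta_rot":[0,0,0]},
  {"gripper":-1,"linear":[0.085,-0.013,0.005],"delta_rot":[0,0,0]},
  {"gripper":-1,"linear":[0.13,-0.019,0.005],"delta_rot":[0,0,0]},
  {"gripper":-1,"linear":[0.167,-0.025,0.005],"delta_rot":[0,0,0]},
  {"gripper":-1,"linear":[0.167,-0.025,0.005],"delta_rot":[0,0,0]},
  {"gripper":-1,"linear":[0.167,-0.025,0.005],"delta_rot":[0,0,0]},
])

```text
clock: 13.8
position: [0.6535, 0.2194, 0.2135]
ee_rot: [-0.001, 0.774, 0.633, -0.001]
contact_force: [-0.4, 0.3, 0.2]
width: 0.0851
gripper_force: 0.0
```

```bash
python3 -c "
from fit import *
look('tall',.6535,.2195,d=.015,name='w6')
t=optics.get_image('top'); print(fit([t],'jar',.487,.245))"
```

```text
tall [0.6539 0.2203] 88.6 tcp [0.6535 0.2194 0.2135] yaw 1.371 F [-0.4  0.3  0.2] t 13.8 w 0.0851
(array([0.50699618, 0.22688606]), np.float64(67.97423553466797))
```

View pics/w6.png

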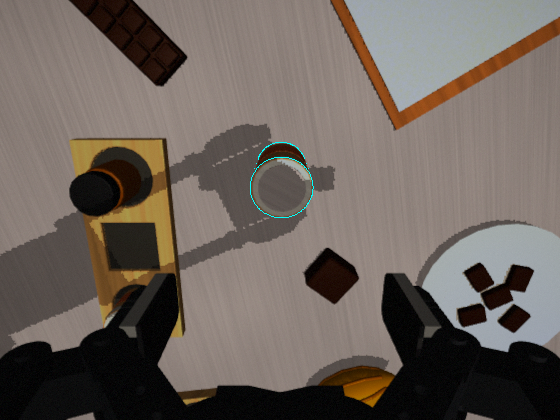

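The jar stands in its recess at (115,185). The tall tin is at (281,185) and the outline fits. Grasping.

>>> send_rows([
  {"gripper":-1,"linear":[0.0005,0.001,-0.05],"delta_rot":[0,0,0]},
  {"gripper":-1,"linear":[0.0005,0.001,-0.1],"delta_rot":[0,0,0]},
  {"gripper":-1,"linear":[0.0005,0.001,-0.145],"delta_rot":[0,0,0]},
  {"gripper":-1,"linear":[0.0005,0.001,-0.168],"delta_rot":[0,0,0]},
  {"gripper":-1,"linear":[0.0005,0.001,-0.168],"delta_rot":[0,0,0]},
  {"gripper":-1,"linear":[0.0005,0.001,-0.168],"delta_rot":[0,0,0]},
])

```text
clock: 14.5
position: [0.6536, 0.2213, 0.048]
ee_rot: [0.0, 0.774, 0.634, 0.0]
contact_force: [0.2, -0.3, 1.4]
width: 0.0858
gripper_force: 0.0
```

>>> send_rows([
  {"gripper":1,"linear":[0,0,0],"delta_rot":[0,0,0]},
  {"gripper":1,"linear":[0,0,0],"delta_rot":[0,0,0]},
  {"gripper":1,"linear":[0,0,0],"delta_rot":[0,0,0]},
  {"gripper":1,"linear":[0,0,0],"delta_rot":[0,0,0]},
  {"gripper":1,"linear":[0,0,0],"delta_rot":[0,0,0]},
  {"gripper":1,"linear":[0,0,0],"delta_rot":[0,0,0]},
  {"gripper":1,"linear":[0,0,0],"delta_rot":[0,0,0]},
])

```text
clock: 15.2
position: [0.6553, 0.2211, 0.0494]
ee_rot: [0.001, 0.774, 0.633, 0.002]
contact_force: [0.6, 0.7, 6.6]
width: 0.0504
gripper_force: 41.5
```

>>> send_rows([
  {"gripper":1,"linear":[0,0,0.03],"delta_rot":[0,0,0]},
  {"gripper":1,"linear":[0,0,0.07],"delta_rot":[0,0,0]},
  {"gripper":1,"linear":[0,0,0.11],"delta_rot":[0,0,0]},
  {"gripper":1,"linear":[0,0,0.145],"delta_rot":[0,0,0]},
  {"gripper":1,"linear":[0,0,0.145],"delta_rot":[0,0,0]},
])

```text
clock: 15.7
position: [0.6572, 0.2215, 0.1988]
ee_rot: [0.003, 0.774, 0.633, 0.006]
contact_force: [1.2, 0.1, -1.0]
width: 0.0505
gripper_force: 42.8
```

>>> send_rows([
  {"gripper":1,"linear":[-0.018,-0.033,0],"delta_rot":[0,0,0.02]},
  {"gripper":1,"linear":[-0.04,-0.073,0],"delta_rot":[0,0,0.04]},
  {"gripper":1,"linear":[-0.062,-0.113,0],"delta_rot":[0,0,0.06]},
  {"gripper":1,"linear":[-0.084,-0.153,0],"delta_rot":[0,0,0.08]},
  {"gripper":1,"linear":[-0.106,-0.193,0],"delta_rot":[0,0,0.1]},
  {"gripper":1,"linear":[-0.128,-0.233,0],"delta_rot":[0,0,0.12]},
  {"gripper":1,"linear":[-0.15,-0.27,0],"delta_rot":[0,0,0.13]},
  {"gripper":1,"linear":[-0.166,-0.3,0],"delta_rot":[0,0,0.13]},
])

```text
clock: 16.5
position: [0.4853, -0.0808, 0.1909]
ee_rot: [-0.001, 0.731, 0.682, -0.001]
contact_force: [0.8, 0.1, -1.5]
width: 0.0504
gripper_force: 42.7
```

>>> send_rows([
  {"gripper":1,"linear":[-0.01,-0.0155,0],"delta_rot":[0,0,0]},
  {"gripper":1,"linear":[-0.01,-0.0155,0],"delta_rot":[0,0,0]},
  {"gripper":1,"linear":[-0.01,-0.0155,0],"delta_rot":[0,0,0]},
  {"gripper":1,"linear":[-0.01,-0.0155,0],"delta_rot":[0,0,0]},
])

```text
clock: 16.9
position: [0.4782, -0.094, 0.1915]
ee_rot: [-0.0, 0.731, 0.683, 0.0]
contact_force: [0.2, 0.8, -0.6]
width: 0.0504
gripper_force: 42.7
```

```bash
python3 -c "
from fit import *
look('b2',.474,-.1745,-.066,d=.012,tr=(-.06,.06),name='w7')
held('tall',.145,.09)
"
```

```text
b2 [ 0.4729 -0.1761 -0.0679] 70.3 tcp [ 0.4782 -0.094   0.1915] yaw 1.502 F [ 0.2  0.8 -0.6] t 16.9 w 0.0504
tall [ 0.4766 -0.0982  0.1374] 119.4 tcp [ 0.4782 -0.0939  0.1915] off [-0.0016 -0.0043 -0.0541] yaw 1.503 t 16.95 w 0.0507
```

View pics/w7.png

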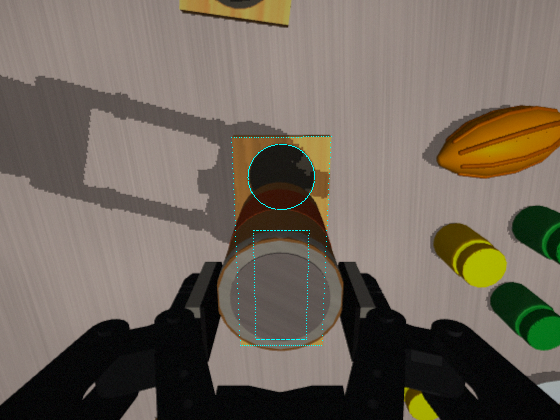

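The b2 outline fits, with its round recess at (281,177) under the tin. Lowering.

>>> send_rows([
  {"gripper":1,"linear":[0,-0.0015,-0.04],"delta_rot":[0,0,0]},
  {"gripper":1,"linear":[0,-0.0015,-0.085],"delta_rot":[0,0,0]},
  {"gripper":1,"linear":[0,-0.0015,-0.115],"delta_rot":[0,0,0]},
  {"gripper":1,"linear":[0,-0.0015,-0.127],"delta_rot":[0,0,0]},
  {"gripper":1,"linear":[0,-0.0015,-0.132],"delta_rot":[0,0,0]},
  {"gripper":1,"linear":[0,-0.0015,-0.1345],"delta_rot":[0,0,0]},
  {"gripper":1,"linear":[0,-0.0015,-0.1355],"delta_rot":[0,0,0]},
  {"gripper":1,"linear":[0,-0.0015,-0.1355],"delta_rot":[0,0,0]},
])

```text
clock: 17.8
position: [0.4767, -0.0952, 0.0584]
ee_rot: [-0.001, 0.731, 0.683, -0.001]
contact_force: [-6.5, 2.0, 13.0]
width: 0.0504
gripper_force: 44.0
```

>>> send_rows([
  {"gripper":-1,"linear":[0,0,0.001],"delta_rot":[0,0,0]},
  {"gripper":-1,"linear":[0,0,0.001],"delta_rot":[0,0,0]},
  {"gripper":-1,"linear":[0,0,0.001],"delta_rot":[0,0,0]},
  {"gripper":-1,"linear":[0,0,0.001],"delta_rot":[0,0,0]},
  {"gripper":-1,"linear":[0,0,0.03],"delta_rot":[0,0,0]},
  {"gripper":-1,"linear":[0,0,0.07],"delta_rot":[0,0,0]},
  {"gripper":-1,"linear":[0,0,0.11],"delta_rot":[0,0,0]},
  {"gripper":-1,"linear":[0,0,0.14],"delta_rot":[0,0,0]},
])

```text
clock: 18.6
position: [0.4786, -0.0966, 0.1987]
ee_rot: [0.001, 0.731, 0.682, 0.001]
contact_force: [0.9, 1.1, 0.4]
width: 0.0851
gripper_force: 0.0
```

```bash
python3 -c "
from fit import *
M['tall9']=[(k,P+[0,0,.009]) for k,P in M['tall']]
look('tall9',.478,-.096,d=.02,name='w8')"
```

```text
tall9 [ 0.4757 -0.0962] 93.8 tcp [ 0.4786 -0.0966  0.1987] yaw 1.502 F [0.9 1.1 0.4] t 18.6 w 0.0851
```

View pics/w8.png

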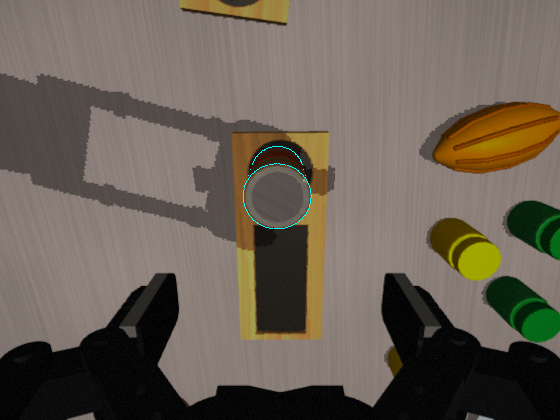

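The tall tin stands in its recess at (278,196), about 3 mm off centre. Next is the block.

>>> send_rows([
  {"gripper":-1,"linear":[0.025,0.023,0],"delta_rot":[0,0,-0.1]},
  {"gripper":-1,"linear":[0.055,0.049,0],"delta_rot":[0,0,-0.22]},
  {"gripper":-1,"linear":[0.085,0.076,0],"delta_rot":[0,0,-0.34]},
  {"gripper":-1,"linear":[0.115,0.103,0],"delta_rot":[0,0,-0.46]},
  {"gripper":-1,"linear":[0.145,0.13,0],"delta_rot":[0,0,-0.58]},
  {"gripper":-1,"linear":[0.175,0.157,0],"delta_rot":[0,0,-0.7]},
  {"gripper":-1,"linear":[0.195,0.175,0],"delta_rot":[0,0,-0.771]},
  {"gripper":-1,"linear":[0.206,0.184,0],"delta_rot":[0,0,-0.771]},
])

```text
clock: 19.45
position: [0.6855, 0.0898, 0.1949]
ee_rot: [-0.0, 0.934, 0.358, -0.0]
contact_force: [-0.7, -0.8, -0.1]
width: 0.0852
gripper_force: 0.0
```

>>> send_rows([
  {"gripper":-1,"linear":[0,0,0],"delta_rot":[0,0,0]},
  {"gripper":-1,"linear":[0,0,0],"delta_rot":[0,0,0]},
  {"gripper":-1,"linear":[0,0,0],"delta_rot":[0,0,0]},
])

```text
clock: 19.75
position: [0.683, 0.0869, 0.1962]
ee_rot: [0.0, 0.934, 0.357, -0.001]
contact_force: [0.5, 0.3, -0.3]
width: 0.0854
gripper_force: 0.0
```

```bash
python3 -c "
from fit import *
look('block',.6845,.0875,-.842,d=.015,tr=(-.2,.2),name='w9')
t=optics.get_image('scene');cv2.imwrite('pics/s9.png',cv2.resize(t['pixels'][120:300,150:480],None,fx=2.2,fy=2.2))"
```

```text
block [ 0.6851  0.0881 -0.8463] 107.8 tcp [0.683  0.0869 0.1962] yaw 0.73 F [ 0.5  0.3 -0.3] t 19.75 w 0.0854
```

View pics/s9.png

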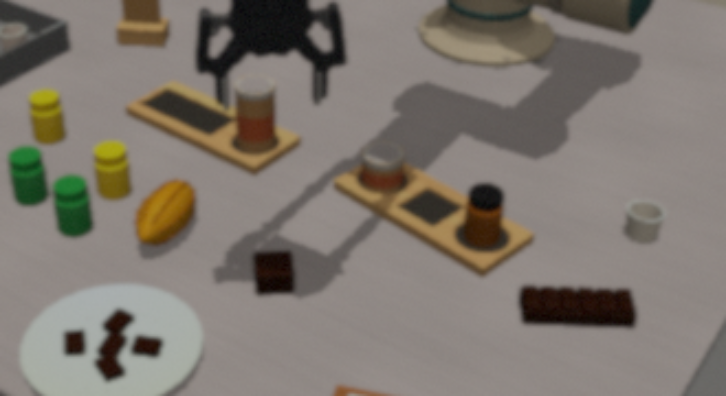

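All three placed items stand upright in their recesses: tall tin (255,115), squat tin (383,168), jar (485,215). Grasping the block.

>>> send_rows([
  {"gripper":-1,"linear":[0.001,0.001,-0.05],"delta_rot":[0,0,0]},
  {"gripper":-1,"linear":[0.001,0.001,-0.1],"delta_rot":[0,0,0]},
  {"gripper":-1,"linear":[0.001,0.001,-0.145],"delta_rot":[0,0,0]},
  {"gripper":-1,"linear":[0.001,0.001,-0.175],"delta_rot":[0,0,0]},
  {"gripper":-1,"linear":[0.001,0.001,-0.187],"delta_rot":[0,0,0]},
  {"gripper":-1,"linear":[0.001,0.001,-0.19],"delta_rot":[0,0,0]},
  {"gripper":-1,"linear":[0.001,0.001,-0.19],"delta_rot":[0,0,0]},
])

```text
clock: 20.55
position: [0.6859, 0.0884, 0.0077]
ee_rot: [0.0, 0.934, 0.357, 0.001]
contact_force: [-0.2, 0.4, 0.3]
width: 0.0853
gripper_force: 0.0
```

>>> send_rows([
  {"gripper":1,"linear":[0,0,0],"delta_rot":[0,0,0]},
  {"gripper":1,"linear":[0,0,0],"delta_rot":[0,0,0]},
  {"gripper":1,"linear":[0,0,0],"delta_rot":[0,0,0]},
  {"gripper":1,"linear":[0,0,0],"delta_rot":[0,0,0]},
  {"gripper":1,"linear":[0,0,0],"delta_rot":[0,0,0]},
  {"gripper":1,"linear":[0,0,0],"delta_rot":[0,0,0]},
  {"gripper":1,"linear":[0,0,0],"delta_rot":[0,0,0]},
])

```text
clock: 21.25
position: [0.6854, 0.0888, 0.0071]
ee_rot: [0.0, 0.934, 0.357, 0.001]
contact_force: [-0.6, 1.0, 5.8]
width: -0.0001
gripper_force: 2.8
```

>>> send_rows([
  {"gripper":1,"linear":[0,0,0.03],"delta_rot":[0,0,0]},
  {"gripper":1,"linear":[0,0,0.07],"delta_rot":[0,0,0]},
  {"gripper":1,"linear":[0,0,0.11],"delta_rot":[0,0,0]},
  {"gripper":1,"linear":[0,0,0.145],"delta_rot":[0,0,0]},
  {"gripper":1,"linear":[0,0,0.145],"delta_rot":[0,0,0]},
])

```text
clock: 21.75
position: [0.6884, 0.0887, 0.1574]
ee_rot: [0.002, 0.934, 0.357, 0.005]
contact_force: [0.7, -1.2, 0.1]
width: -0.0001
gripper_force: 0.0
```

>>> send_rows([
  {"gripper":-1,"linear":[0,0,0.045],"delta_rot":[0,0,0]},
  {"gripper":-1,"linear":[0,0,0.045],"delta_rot":[0,0,0]},
  {"gripper":-1,"linear":[0,0,0.045],"delta_rot":[0,0,0]},
  {"gripper":-1,"linear":[0,0,0.045],"delta_rot":[0,0,0]},
  {"gripper":-1,"linear":[0,0,0.045],"delta_rot":[0,0,0]},
  {"gripper":-1,"linear":[0,0,0.045],"delta_rot":[0,0,0]},
])

```text
clock: 22.35
position: [0.6842, 0.0886, 0.1947]
ee_rot: [-0.0, 0.934, 0.357, -0.001]
contact_force: [-0.7, -0.4, 0.5]
width: 0.0846
gripper_force: 0.0
```

```bash
python3 -c "
from fit import *
look('block',.6851,.0881,-.842,d=.04,tr=(-.8,.8),name='w10')
t=optics.get_image('top');print(fit([t],'block',.685,.088,-.8,d=.05,tr=(-.8,.8)))
im=optics.get_image('wrist')['pixels']
m=(im.max(2)<70).astype(np.uint8)
n,_,st,c=cv2.connectedComponentsWithStats(m)
for s,q in zip(st[1:],c[1:]):
    if s[4]>300: print(s,q.round())
"
```

```text
block [ 0.6852  0.0883 -0.8539] 106.8 tcp [0.6842 0.0886 0.1947] yaw 0.731 F [-0.7 -0.4  0.5] t 22.35 w 0.0846
(array([ 0.73161611,  0.06596496, -1.13546199]), np.float64(91.07746887207031))
[ 454   13   46   80 1955] [477.  52.]
[415  50  41  34 911] [435.  67.]
[498  65  32  35 946] [514.  82.]
[  0  69  11  44 420] [ 4. 92.]
[442  94  40  38 843] [461. 112.]
[ 258  150   47   50 2242] [281. 175.]
[    0   155   560   265 41909] [279. 367.]
[   0  184   73   65 2563] [ 42. 212.]
[   0  214   31   46 1114] [ 12. 236.]
[355 231  67  77 751] [378. 262.]
[  59  236   75   66 2492] [ 96. 269.]
[ 462  265   57   51 1254] [483. 284.]
[488 290  40  35 432] [501. 301.]
```

The block was not caught: the gripper shut empty and the block hasn't moved, still at (.6852,.0883). I'll retry lower, closing in steps to see where contact happens.

>>> send_rows([
  {"gripper":-1,"linear":[0,-0.0005,-0.05],"delta_rot":[0,0,0]},
  {"gripper":-1,"linear":[0,-0.0005,-0.1],"delta_rot":[0,0,0]},
  {"gripper":-1,"linear":[0,-0.0005,-0.145],"delta_rot":[0,0,0]},
  {"gripper":-1,"linear":[0,-0.0005,-0.175],"delta_rot":[0,0,0]},
  {"gripper":-1,"linear":[0,-0.0005,-0.189],"delta_rot":[0,0,0]},
  {"gripper":-1,"linear":[0,-0.0005,-0.194],"delta_rot":[0,0,0]},
  {"gripper":-1,"linear":[0,-0.0005,-0.194],"delta_rot":[0,0,0]},
])

```text
clock: 23.2
position: [0.6856, 0.0882, 0.0029]
ee_rot: [0.0, 0.934, 0.357, 0.001]
contact_force: [0.3, 0.9, -0.3]
width: 0.0856
gripper_force: 0.0
```

>>> send_rows([
  {"gripper":-0.3,"linear":[0,0,0],"delta_rot":[0,0,0]},
  {"gripper":-0.3,"linear":[0,0,0],"delta_rot":[0,0,0]},
  {"gripper":-0.3,"linear":[0,0,0],"delta_rot":[0,0,0]},
])

```text
clock: 23.5
position: [0.6858, 0.0882, 0.0039]
ee_rot: [0.0, 0.934, 0.357, 0.001]
contact_force: [-0.2, 0.6, -0.8]
width: 0.0559
gripper_force: 0.0
```

>>> send_rows([
  {"gripper":0,"linear":[0,0,0],"delta_rot":[0,0,0]},
  {"gripper":0,"linear":[0,0,0],"delta_rot":[0,0,0]},
])

```text
clock: 23.7
position: [0.6854, 0.0883, 0.0035]
ee_rot: [0.0, 0.934, 0.357, 0.001]
contact_force: [-1.0, 1.3, 4.2]
width: 0.0431
gripper_force: 14.8
```

>>> send_rows([
  {"gripper":0.1,"linear":[0,0,0],"delta_rot":[0,0,0]},
  {"gripper":0.1,"linear":[0,0,0],"delta_rot":[0,0,0]},
])

```text
clock: 23.9
position: [0.6854, 0.0883, 0.0038]
ee_rot: [0.0, 0.934, 0.357, 0.001]
contact_force: [-1.6, 0.7, 5.7]
width: 0.0416
gripper_force: 39.5
```

>>> send_rows([
  {"gripper":0.1,"linear":[0,0,0],"delta_rot":[0,0,0]},
  {"gripper":0.1,"linear":[0,0,0.01],"delta_rot":[0,0,0]},
  {"gripper":0.1,"linear":[0,0,0.03],"delta_rot":[0,0,0]},
  {"gripper":0.1,"linear":[0,0,0.05],"delta_rot":[0,0,0]},
  {"gripper":0.1,"linear":[0,0,0.05],"delta_rot":[0,0,0]},
])

```text
clock: 24.4
position: [0.6873, 0.0883, 0.0556]
ee_rot: [0.001, 0.934, 0.357, 0.003]
contact_force: [-0.0, 0.0, 0.6]
width: 0.0411
gripper_force: 40.4
```

>>> send_rows([
  {"gripper":0.1,"linear":[0,0,0.04],"delta_rot":[0,0,0.04]},
  {"gripper":0.1,"linear":[-0.03,0.011,0.07],"delta_rot":[0,0,0.12]},
  {"gripper":0.1,"linear":[-0.07,0.026,0.07],"delta_rot":[0,0,0.22]},
  {"gripper":0.1,"linear":[-0.11,0.04,0.07],"delta_rot":[0,0,0.34]},
  {"gripper":0.1,"linear":[-0.15,0.055,0.07],"delta_rot":[0,0,0.46]},
  {"gripper":0.1,"linear":[-0.185,0.068,0.07],"delta_rot":[0,0,0.57]},
  {"gripper":0.1,"linear":[-0.205,0.075,0.07],"delta_rot":[0,0,0.642]},
  {"gripper":0.1,"linear":[-0.214,0.078,0.07],"delta_rot":[0,0,0.642]},
])

```text
clock: 25.2
position: [0.4679, 0.1666, 0.1217]
ee_rot: [-0.001, 0.773, 0.634, -0.001]
contact_force: [0.7, -0.8, 0.7]
width: 0.0411
gripper_force: 40.7
```

>>> send_rows([
  {"gripper":0.1,"linear":[0,0,0],"delta_rot":[0,0,0]},
  {"gripper":0.1,"linear":[0,0,0],"delta_rot":[0,0,0]},
  {"gripper":0.1,"linear":[0,0,0],"delta_rot":[0,0,0]},
])

```text
clock: 25.5
position: [0.4725, 0.1659, 0.1222]
ee_rot: [0.0, 0.774, 0.633, 0.0]
contact_force: [1.2, 0.0, -0.6]
width: 0.0409
gripper_force: 40.7
```

```bash
python3 -c "
from fit import *
s=get_state();print(s['position'],yaw(s))
held('block',.119,.03,-.198)
r=look('b3',.471,.1664,-.198,d=.008,tr=(-.03,.03),name='w11')"
```

```text
[0.47248828 0.16587135 0.12222292] 1.371466146799122
block [ 0.4714  0.1648  0.1135 -0.197 ] 68.7 tcp [0.4725 0.1659 0.1222] off [-0.0011 -0.0011 -0.0088] yaw 1.371 t 25.5 w 0.0409
b3 [ 0.47    0.1663 -0.1987] 77.9 tcp [0.4723 0.1658 0.1221] yaw 1.372 F [ 0.2 -0.6 -0.3] t 25.55 w 0.0409
```

>>> send_rows([
  {"gripper":0.1,"linear":[-0.001,0.001,-0.04],"delta_rot":[0,0,0]},
  {"gripper":0.1,"linear":[-0.001,0.001,-0.075],"delta_rot":[0,0,0]},
  {"gripper":0.1,"linear":[-0.001,0.001,-0.092],"delta_rot":[0,0,0]},
  {"gripper":0.1,"linear":[-0.001,0.001,-0.098],"delta_rot":[0,0,0]},
  {"gripper":0.1,"linear":[-0.001,0.001,-0.102],"delta_rot":[0,0,0]},
  {"gripper":0.1,"linear":[-0.001,0.001,-0.102],"delta_rot":[0,0,0]},
])

```text
clock: 26.2
position: [0.4707, 0.1672, 0.0206]
ee_rot: [0.0, 0.774, 0.634, 0.0]
contact_force: [0.7, 0.3, -0.2]
width: 0.041
gripper_force: 40.7
```

>>> send_rows([
  {"gripper":0.1,"linear":[0,0,-0.0015],"delta_rot":[0,0,0]},
  {"gripper":0.1,"linear":[0,0,-0.003],"delta_rot":[0,0,0]},
  {"gripper":0.1,"linear":[0,0,-0.003],"delta_rot":[0,0,0]},
])

```text
clock: 26.5
position: [0.4702, 0.1673, 0.0178]
ee_rot: [0.0, 0.774, 0.634, 0.0]
contact_force: [-0.5, 0.3, -0.6]
width: 0.0411
gripper_force: 40.7
```

>>> send_rows([
  {"gripper":0.1,"linear":[0,0,-0.0015],"delta_rot":[0,0,0]},
  {"gripper":0.1,"linear":[0,0,-0.003],"delta_rot":[0,0,0]},
  {"gripper":0.1,"linear":[0,0,-0.003],"delta_rot":[0,0,0]},
])

```text
clock: 26.8
position: [0.4697, 0.1672, 0.0142]
ee_rot: [-0.0, 0.774, 0.634, -0.0]
contact_force: [1.2, -0.3, -0.9]
width: 0.041
gripper_force: 40.7
```

>>> send_rows([
  {"gripper":0.1,"linear":[0,0,-0.001],"delta_rot":[0,0,0]},
  {"gripper":0.1,"linear":[0,0,-0.0015],"delta_rot":[0,0,0]},
  {"gripper":0.1,"linear":[0,0,-0.0015],"delta_rot":[0,0,0]},
])

```text
clock: 27.1
position: [0.4698, 0.1672, 0.0129]
ee_rot: [0.0, 0.773, 0.634, -0.0]
contact_force: [0.1, 0.3, 1.1]
width: 0.0411
gripper_force: 41.2
```

>>> send_rows([
  {"gripper":-1,"linear":[0,0,0],"delta_rot":[0,0,0]},
  {"gripper":-1,"linear":[0,0,0],"delta_rot":[0,0,0]},
  {"gripper":-1,"linear":[0,0,0],"delta_rot":[0,0,0]},
  {"gripper":-1,"linear":[0,0,0],"delta_rot":[0,0,0]},
  {"gripper":-1,"linear":[0,0,0.03],"delta_rot":[0,0,0]},
  {"gripper":-1,"linear":[0,0,0.08],"delta_rot":[0,0,0]},
  {"gripper":-1,"linear":[0,0,0.13],"delta_rot":[0,0,0]},
  {"gripper":-1,"linear":[0,0,0.177],"delta_rot":[0,0,0]},
])

```text
clock: 27.9
position: [0.4697, 0.1672, 0.192]
ee_rot: [0.0, 0.774, 0.634, 0.0]
contact_force: [0.5, 0.1, -0.1]
width: 0.0853
gripper_force: 0.0
```

>>> send_rows([
  {"gripper":-1,"linear":[0.008,0.024,0],"delta_rot":[0,0,0.1]},
  {"gripper":-1,"linear":[0.018,0.054,0],"delta_rot":[0,0,0.22]},
  {"gripper":-1,"linear":[0.028,0.088,0],"delta_rot":[0,0,0.34]},
  {"gripper":-1,"linear":[0.038,0.122,0],"delta_rot":[0,0,0.46]},
  {"gripper":-1,"linear":[0.048,0.156,0],"delta_rot":[0,0,0.58]},
  {"gripper":-1,"linear":[0.058,0.188,0],"delta_rot":[0,0,0.7]},
  {"gripper":-1,"linear":[0.067,0.216,0],"delta_rot":[0,0,0.76]},
  {"gripper":-1,"linear":[0.067,0.216,0],"delta_rot":[0,0,0.76]},
])

```text
clock: 28.7
position: [0.5375, 0.3868, 0.1888]
ee_rot: [-0.0, 0.482, 0.876, 0.001]
contact_force: [-0.3, 0.6, -0.8]
width: 0.0855
gripper_force: 0.0
```

>>> send_rows([
  {"gripper":-1,"linear":[0,0,0],"delta_rot":[0,0,0]},
  {"gripper":-1,"linear":[0,0,0],"delta_rot":[0,0,0]},
])

```text
clock: 28.9
position: [0.5364, 0.3821, 0.1896]
ee_rot: [-0.0, 0.484, 0.875, -0.001]
contact_force: [-1.1, 0.9, 0.3]
width: 0.0852
gripper_force: 0.0
```

```bash
python3 -c "
from fit import *
look('bar',.537,.384,.564,d=.02,tr=(-.1,.1),name='w12')
M['block9']=[(k,P+[0,0,.009]) for k,P in M['block']]
t=optics.get_image('top');print(fit([t],'block9',.472,.1665,-.198,d=.02,tr=(-.3,.3)))
"
```

```text
bar [0.5358 0.3871 0.5702] 108.4 tcp [0.5364 0.3821 0.1896] yaw 2.132 F [-1.1  0.9  0.3] t 28.9 w 0.0852
(array([ 0.47748339,  0.16882249, -0.23784501]), np.float64(91.5908203125))
```

>>> send_rows([
  {"gripper":-1,"linear":[-0.0005,0.0045,-0.05],"delta_rot":[0,0,0.008]},
  {"gripper":-1,"linear":[-0.0005,0.0045,-0.1],"delta_rot":[0,0,0.008]},
  {"gripper":-1,"linear":[-0.0005,0.0045,-0.145],"delta_rot":[0,0,0.008]},
  {"gripper":-1,"linear":[-0.0005,0.0045,-0.172],"delta_rot":[0,0,0.008]},
  {"gripper":-1,"linear":[-0.0005,0.0045,-0.183],"delta_rot":[0,0,0.008]},
  {"gripper":-1,"linear":[-0.0005,0.0045,-0.1865],"delta_rot":[0,0,0.008]},
  {"gripper":-1,"linear":[-0.0005,0.0045,-0.1865],"delta_rot":[0,0,0.008]},
])

```text
clock: 29.7
position: [0.5373, 0.3878, 0.0045]
ee_rot: [0.001, 0.48, 0.877, 0.001]
contact_force: [1.0, 0.1, -0.5]
width: 0.0856
gripper_force: 0.0
```

>>> send_rows([
  {"gripper":-0.2,"linear":[0,0,0],"delta_rot":[0,0,0]},
  {"gripper":-0.2,"linear":[0,0,0],"delta_rot":[0,0,0]},
  {"gripper":-0.2,"linear":[0,0,0],"delta_rot":[0,0,0]},
  {"gripper":0.1,"linear":[0,0,0],"delta_rot":[0,0,0]},
  {"gripper":0.1,"linear":[0,0,0],"delta_rot":[0,0,0]},
])

```text
clock: 30.2
position: [0.5364, 0.3878, 0.0037]
ee_rot: [0.0, 0.48, 0.877, 0.0]
contact_force: [-0.4, -1.0, -0.9]
width: 0.0385
gripper_force: 0.0
```

>>> send_rows([
  {"gripper":0.2,"linear":[0,0,0],"delta_rot":[0,0,0]},
  {"gripper":0.2,"linear":[0,0,0],"delta_rot":[0,0,0]},
])

```text
clock: 30.4
position: [0.5363, 0.3877, 0.0033]
ee_rot: [-0.0, 0.48, 0.877, -0.0]
contact_force: [0.4, -0.5, -0.6]
width: 0.0342
gripper_force: 0.0
```

No contact at 34 mm on a 40 mm bar, so the tips must sit higher than the TCP suggests. I'll open to straddle the bar and feel downward in small steps.

>>> send_rows([
  {"gripper":-0.3,"linear":[0,0,0],"delta_rot":[0,0,0]},
  {"gripper":-0.3,"linear":[0,0,0],"delta_rot":[0,0,0]},
  {"gripper":-0.3,"linear":[0,0,-0.002],"delta_rot":[0,0,0]},
  {"gripper":-0.3,"linear":[0,0,-0.004],"delta_rot":[0,0,0]},
  {"gripper":-0.3,"linear":[0,0,-0.004],"delta_rot":[0,0,0]},
])

```text
clock: 30.9
position: [0.536, 0.3875, -0.0012]
ee_rot: [-0.0, 0.48, 0.877, -0.0]
contact_force: [0.2, -0.5, -0.1]
width: 0.0553
gripper_force: 0.0
```

```bash
python3 -c "
from fit import *
im,s=wrist('w13');print(s['position'],s['contact_force'],s['width'])
p=proj(im,[[.536,.387,.025]]+[[.536+a*np.cos(.57),.387+a*np.sin(.57),z] for a in(-.028,.028) for z in (0,.02)]);print(p)
"
```

```text
[ 0.5360053   0.38747525 -0.00116931] [ 0.18619897 -0.45175814 -0.10123306] 0.05530815787321182
[[282.60590902 280.81849431]
 [227.43756339 256.01365075]
 [221.2842999  275.25106108]
 [337.05887968 256.06614526]
 [343.77156589 275.31121487]]
```

View pics/w13.png

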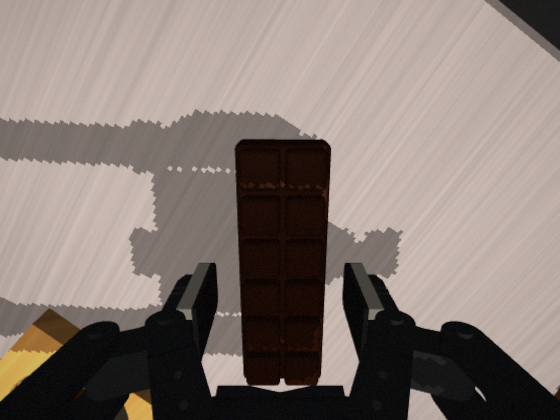

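The bar is centred between the pads, spanning columns 237–330. The tips appear at row 262, which puts them about 27 mm above the table, so I can go roughly 15 mm lower while watching the force.

>>> send_rows([
  {"gripper":-0.3,"linear":[0,0,-0.004],"delta_rot":[0,0,0]},
  {"gripper":-0.3,"linear":[0,0,-0.007],"delta_rot":[0,0,0]},
  {"gripper":-0.3,"linear":[0,0,-0.007],"delta_rot":[0,0,0]},
])

```text
clock: 31.25
position: [0.5359, 0.3874, -0.0084]
ee_rot: [-0.0, 0.48, 0.877, -0.001]
contact_force: [-0.4, -0.8, -0.3]
width: 0.0559
gripper_force: 0.0
```

>>> send_rows([
  {"gripper":-0.3,"linear":[0,0,-0.002],"delta_rot":[0,0,0]},
  {"gripper":-0.3,"linear":[0,0,-0.003],"delta_rot":[0,0,0]},
  {"gripper":-0.3,"linear":[0,0,-0.003],"delta_rot":[0,0,0]},
])

```text
clock: 31.55
position: [0.5362, 0.3876, -0.0109]
ee_rot: [-0.0, 0.48, 0.877, -0.0]
contact_force: [-1.0, 0.1, 0.1]
width: 0.0554
gripper_force: 0.0
```

>>> send_rows([
  {"gripper":-0.3,"linear":[0,0,-0.002],"delta_rot":[0,0,0]},
  {"gripper":-0.3,"linear":[0,0,-0.003],"delta_rot":[0,0,0]},
  {"gripper":-0.3,"linear":[0,0,-0.003],"delta_rot":[0,0,0]},
])

```text
clock: 31.85
position: [0.5362, 0.3876, -0.0139]
ee_rot: [-0.0, 0.48, 0.877, -0.0]
contact_force: [-0.1, 0.2, 0.4]
width: 0.0554
gripper_force: 0.0
```

>>> send_rows([
  {"gripper":0.1,"linear":[0,0,0],"delta_rot":[0,0,0]},
  {"gripper":0.1,"linear":[0,0,0],"delta_rot":[0,0,0]},
  {"gripper":0.2,"linear":[0,0,0],"delta_rot":[0,0,0]},
  {"gripper":0.2,"linear":[0,0,0],"delta_rot":[0,0,0]},
  {"gripper":0.3,"linear":[0,0,0],"delta_rot":[0,0,0]},
  {"gripper":0.3,"linear":[0,0,0],"delta_rot":[0,0,0]},
], newtons=50)

```text
clock: 32.45
position: [0.5366, 0.3878, -0.0133]
ee_rot: [0.0, 0.48, 0.877, 0.0]
contact_force: [-0.1, 0.4, 3.1]
width: 0.0388
gripper_force: 51.4
```

>>> send_rows([
  {"gripper":0.3,"linear":[0,0,0.01],"delta_rot":[0,0,0]},
  {"gripper":0.3,"linear":[0,0,0.04],"delta_rot":[0,0,0]},
  {"gripper":0.3,"linear":[0,0,0.08],"delta_rot":[0,0,0]},
  {"gripper":0.3,"linear":[0,0,0.12],"delta_rot":[0,0,0]},
  {"gripper":0.3,"linear":[0,0,0.155],"delta_rot":[0,0,0]},
  {"gripper":0.3,"linear":[0,0,0.155],"delta_rot":[0,0,0]},
])

```text
clock: 33.05
position: [0.5394, 0.3895, 0.1478]
ee_rot: [0.003, 0.48, 0.877, 0.005]
contact_force: [-0.0, 0.4, -0.9]
width: 0.039
gripper_force: 50.9
```

>>> send_rows([
  {"gripper":0.3,"linear":[-0.003,-0.03,0],"delta_rot":[0,0,-0.03]},
  {"gripper":0.3,"linear":[-0.007,-0.07,0],"delta_rot":[0,0,-0.08]},
  {"gripper":0.3,"linear":[-0.012,-0.115,0],"delta_rot":[0,0,-0.13]},
  {"gripper":0.3,"linear":[-0.017,-0.16,0],"delta_rot":[0,0,-0.18]},
  {"gripper":0.3,"linear":[-0.022,-0.205,0],"delta_rot":[0,0,-0.23]},
  {"gripper":0.3,"linear":[-0.027,-0.25,0],"delta_rot":[0,0,-0.28]},
  {"gripper":0.3,"linear":[-0.032,-0.295,0],"delta_rot":[0,0,-0.33]},
  {"gripper":0.3,"linear":[-0.037,-0.34,0],"delta_rot":[0,0,-0.38]},
])

```text
clock: 33.85
position: [0.4978, 0.0461, 0.1404]
ee_rot: [-0.001, 0.637, 0.77, -0.001]
contact_force: [0.5, -0.0, -1.6]
width: 0.0387
gripper_force: 50.9
```

>>> send_rows([
  {"gripper":0.3,"linear":[-0.005,-0.045,0],"delta_rot":[0,0,-0.05]},
  {"gripper":0.3,"linear":[-0.01,-0.09,0],"delta_rot":[0,0,-0.1]},
  {"gripper":0.3,"linear":[-0.015,-0.135,0],"delta_rot":[0,0,-0.15]},
  {"gripper":0.3,"linear":[-0.02,-0.18,0],"delta_rot":[0,0,-0.2]},
  {"gripper":0.3,"linear":[-0.025,-0.22,0],"delta_rot":[0,0,-0.24]},
  {"gripper":0.3,"linear":[-0.029,-0.25,0],"delta_rot":[0,0,-0.258]},
  {"gripper":0.3,"linear":[-0.0295,-0.2677,0],"delta_rot":[0,0,-0.258]},
  {"gripper":0.3,"linear":[-0.0295,-0.2677,0],"delta_rot":[0,0,-0.258]},
])

```text
clock: 34.65
position: [0.4696, -0.2217, 0.1406]
ee_rot: [-0.0, 0.732, 0.682, -0.0]
contact_force: [0.3, -0.7, -2.0]
width: 0.0388
gripper_force: 50.9
```

>>> send_rows([
  {"gripper":0.3,"linear":[0,0,0],"delta_rot":[0,0,0]},
  {"gripper":0.3,"linear":[0,0,0],"delta_rot":[0,0,0]},
])

```text
clock: 34.85
position: [0.4697, -0.2184, 0.141]
ee_rot: [-0.001, 0.73, 0.683, 0.0]
contact_force: [-0.3, 1.5, -0.9]
width: 0.0386
gripper_force: 50.9
```

```bash
python3 -c "
from fit import *
held('bar',.154,.025,-.068)
r=look('b2',.473,-.176,-.068,d=.008,tr=(-.03,.03),name='w14')"
```

```text
bar [ 0.4691 -0.2054  0.1459 -0.0522] 78.5 tcp [ 0.4697 -0.2184  0.141 ] off [-0.0006  0.013   0.0048] yaw 1.504 t 34.85 w 0.0386
b2 [ 0.473  -0.1748 -0.0622] 61.0 tcp [ 0.4698 -0.2184  0.1411] yaw 1.505 F [ 0.2  0.2 -1. ] t 34.9 w 0.0388
```

```bash
python3 -c "
from fit import *
for z in (.150,.1543,.158):
    M['bh']=[('loop',P+[0,0,z]) for k,P in M['bar'] if k=='loop']
    look('bh',.4697,-.2184,-.066,d=.02,tr=(-.1,.1),name='w15')
im,s=wrist(); g=im['pixels'].max(2)
print('col281',[int(v) for v in g[60:260:5,281]])
for y in(-.1584,-.1484): print(proj(im,[[.4737,y,.1793],[.4737-.02,y,.1793],[.4737+.02,y,.1793]]).round(1).tolist())
"
```

```text
bh [ 0.4689 -0.2053 -0.0575] 77.6 tcp [ 0.4699 -0.2185  0.1413] yaw 1.505 F [ 0.4  1.3 -2. ] t 34.95 w 0.0388
bh [ 0.4708 -0.2057 -0.0698] 74.0 tcp [ 0.4699 -0.2187  0.1413] yaw 1.505 F [ 0.  -0.5 -1.8] t 35.0 w 0.0387
bh [ 0.4708 -0.2047 -0.0494] 74.1 tcp [ 0.47   -0.2189  0.1414] yaw 1.504 F [-0.7 -0.8 -1.6] t 35.05 w 0.0388
col281 [71, 59, 88, 144, 222, 222, 223, 222, 222, 210, 88, 87, 87, 36, 36, 38, 39, 10, 36, 47, 30, 29, 27, 28, 33, 29, 29, 29, 27, 28, 31, 28, 30, 30, 30, 33, 29, 29, 27, 29]
[[282.7, 143.3], [227.1, 147.0], [338.6, 139.5]]
[[280.9, 114.5], [223.9, 118.4], [338.1, 110.6]]
```

```bash
python3 -c "
from fit import *
for z in (.150,.1543):
    M['bh']=[(k,P+[0,0,z]) for k,P in M['bar']]
    look('bh',.4697,-.2184,-.066,d=.015,tr=(-.1,.1),name='w15')
im,s=wrist()
print(proj(im,[[.4737,-.1584,.1543],[.4737,-.1584,.1793]]))
"
```

```text
bh [ 0.4684 -0.2222 -0.0675] 73.7 tcp [ 0.47   -0.2193  0.1414] yaw 1.504 F [ 0.2  1.4 -0.7] t 35.15 w 0.0384
bh [ 0.4679 -0.222  -0.0693] 65.3 tcp [ 0.47   -0.2195  0.1414] yaw 1.504 F [-0.6 -0.3 -0.8] t 35.2 w 0.0391
[[282.08900831 133.95254253]
 [282.61442343 141.77254868]]
```

>>> send_rows([
  {"gripper":0.3,"linear":[0,0,-0.04],"delta_rot":[0,0,0]},
  {"gripper":0.3,"linear":[0,0,-0.08],"delta_rot":[0,0,0]},
  {"gripper":0.3,"linear":[0,0,-0.115],"delta_rot":[0,0,0]},
  {"gripper":0.3,"linear":[0,0,-0.132],"delta_rot":[0,0,0]},
  {"gripper":0.3,"linear":[0,0,-0.14],"delta_rot":[0,0,0]},
  {"gripper":0.3,"linear":[0,0,-0.143],"delta_rot":[0,0,0]},
  {"gripper":0.3,"linear":[0,0,-0.143],"delta_rot":[0,0,0]},
])

```text
clock: 36.0
position: [0.4704, -0.2204, -0.0012]
ee_rot: [0.001, 0.731, 0.683, 0.0]
contact_force: [-0.3, -0.9, -1.7]
width: 0.039
gripper_force: 50.9
```

>>> send_rows([
  {"gripper":0.3,"linear":[0,0,-0.0015],"delta_rot":[0,0,0]},
  {"gripper":0.3,"linear":[0,0,-0.0025],"delta_rot":[0,0,0]},
  {"gripper":0.3,"linear":[0,0,-0.0025],"delta_rot":[0,0,0]},
])

```text
clock: 36.3
position: [0.4702, -0.2202, -0.0036]
ee_rot: [0.001, 0.731, 0.683, 0.0]
contact_force: [0.3, 0.7, -1.4]
width: 0.0388
gripper_force: 50.9
```

>>> send_rows([
  {"gripper":0.3,"linear":[0,0,-0.001],"delta_rot":[0,0,0]},
  {"gripper":0.3,"linear":[0,0,-0.0015],"delta_rot":[0,0,0]},
  {"gripper":0.3,"linear":[0,0,-0.0015],"delta_rot":[0,0,0]},
])

```text
clock: 36.6
position: [0.4702, -0.2203, -0.0044]
ee_rot: [0.001, 0.731, 0.683, 0.0]
contact_force: [-0.3, 0.9, 7.0]
width: 0.0392
gripper_force: 52.0
```

>>> send_rows([
  {"gripper":-1,"linear":[0,0,0],"delta_rot":[0,0,0]},
  {"gripper":-1,"linear":[0,0,0],"delta_rot":[0,0,0]},
  {"gripper":-1,"linear":[0,0,0],"delta_rot":[0,0,0]},
  {"gripper":-1,"linear":[0,0,0],"delta_rot":[0,0,0]},
  {"gripper":-1,"linear":[0,0,0.04],"delta_rot":[0,0,0]},
  {"gripper":-1,"linear":[0,0,0.09],"delta_rot":[0,0,0]},
  {"gripper":-1,"linear":[0,0,0.14],"delta_rot":[0,0,0]},
  {"gripper":-1,"linear":[0,0,0.19],"delta_rot":[0,0,0]},
])

```text
clock: 37.4
position: [0.4695, -0.2198, 0.1861]
ee_rot: [-0.0, 0.731, 0.683, -0.0]
contact_force: [1.6, -1.8, -0.9]
width: 0.0853
gripper_force: 0.0
```

>>> send_rows([
  {"gripper":-1,"linear":[-0.02,-0.04,0.01],"delta_rot":[0,0,0]},
  {"gripper":-1,"linear":[-0.04,-0.08,0.02],"delta_rot":[0,0,0]},
  {"gripper":-1,"linear":[-0.06,-0.12,0.03],"delta_rot":[0,0,0]},
  {"gripper":-1,"linear":[-0.08,-0.16,0.03],"delta_rot":[0,0,0]},
  {"gripper":-1,"linear":[-0.1,-0.2,0.03],"delta_rot":[0,0,0]},
  {"gripper":-1,"linear":[-0.12,-0.24,0.03],"delta_rot":[0,0,0]},
  {"gripper":-1,"linear":[-0.12,-0.24,0.03],"delta_rot":[0,0,0]},
  {"gripper":-1,"linear":[-0.12,-0.24,0.03],"delta_rot":[0,0,0]},
])

```text
clock: 38.2
position: [0.3492, -0.4604, 0.2136]
ee_rot: [-0.001, 0.732, 0.682, 0.001]
contact_force: [-0.3, 0.2, -0.6]
width: 0.0857
gripper_force: 0.0
```

```bash
python3 -c "
from fit import *
B={'b2':(.4746,-.1747,-.065),'b3':(.4722,.1663,-.1974)}
t=optics.get_image('top'); sc=optics.get_image('scene')
for n,b,ly,yw in [('tall','b2',.08,None),('bar','b2',-.044,0),('block','b3',0,0),('squat','b3',-.08,None),('jar','b3',.08,None)]:
    bx,by,bt=B[b]; c,s=np.cos(bt),np.sin(bt)
    M['o']=[(k,P+[0,0,.009]) for k,P in M[n]]
    for nm,im,dy in(('top',t,0),('scene',sc,.003)):
        r,v=fit([im],'o',bx-s*ly,by+c*ly+dy,None if yw is None else bt,d=.016,tr=(-.15,.15))
        dx,dyy=r[0]-bx,r[1]-by-dy
        print(n,nm,'local mm',(1e3*np.array([c*dx+s*dyy,-s*dx+c*dyy-ly])).round(1),'dyaw',round(r[2]-bt,3) if yw is not None else '',round(v,1))
s=get_state();print(s['position'],s['clock'])
"
```

```text
tall top local mm [-3.3 -0.7] dyaw  115.0
tall scene local mm [14.9 17. ] dyaw  72.5
bar top local mm [-9.4 -1.2] dyaw 0.021 91.0
bar scene local mm [-2.9 -2.9] dyaw 0.005 103.5
block top local mm [4.7 3.5] dyaw -0.041 91.1
block scene local mm [-0.5  3. ] dyaw 0.062 106.4
squat top local mm [1.7 2.4] dyaw  116.9
squat scene local mm [12.8 17.6] dyaw  67.8
jar top local mm [-0.8 -0.5] dyaw  86.1
jar scene local mm [5.6 3.5] dyaw  119.3
[ 0.35012636 -0.45888698  0.21401897] 38.3
```

The top and scene fits disagree for the dark-on-dark items (bar and block). I'll check both boards from directly above with the wrist camera.

>>> send_rows([
  {"gripper":-1,"linear":[0.02,0.04,0],"delta_rot":[0,0,0]},
  {"gripper":-1,"linear":[0.04,0.08,0],"delta_rot":[0,0,0]},
  {"gripper":-1,"linear":[0.06,0.12,0],"delta_rot":[0,0,0]},
  {"gripper":-1,"linear":[0.08,0.16,0],"delta_rot":[0,0,0]},
  {"gripper":-1,"linear":[0.1,0.2,0],"delta_rot":[0,0,0]},
  {"gripper":-1,"linear":[0.12,0.22,0],"delta_rot":[0,0,0]},
  {"gripper":-1,"linear":[0.12,0.22,0],"delta_rot":[0,0,0]},
  {"gripper":-1,"linear":[0.12,0.22,0],"delta_rot":[0,0,0]},
])

```text
clock: 39.1
position: [0.4701, -0.2383, 0.2145]
ee_rot: [0.0, 0.729, 0.684, -0.0]
contact_force: [0.4, -1.2, 0.2]
width: 0.0855
gripper_force: 0.0
```

```bash
cat > chk.py <<'E'
from fit import *
def chk(b,guess,items):
    im,s=wrist('chk_'+b); im2=dict(im)
    p=im['pixels'].astype(np.float32); im2['pixels']=np.uint8(255*np.clip(p/255,0,1)**.45) # lift darks
    r,v=fit([im],b,*guess,d=.008,tr=(-.04,.04)); print(b,r.round(4),round(v,1))
    c,sn=np.cos(r[2]),np.sin(r[2])
    for n,ly,yw in items:
        for h in(.004,.009,.014):
            M['o']=[(k,P+[0,0,h]) for k,P in M[n]]
            q,v=fit([im2],'o',r[0]-sn*ly,r[1]+c*ly,r[2] if yw else None,d=.014,tr=(-.15,.15))
            dx,dy=q[:2]-r[:2]; print(n,h,'local mm',(1e3*np.array([c*dx+sn*dy,-sn*dx+c*dy-ly])).round(1),(q[2]-r[2]).round(3) if yw else '',round(v,1))
E
python3 -c "
from chk import *
chk('b2',(.473,-.1755,-.066),[('bar',-.044,1),('tall',.08,0)])"
```

```text
b2 [ 0.473  -0.176  -0.0655] 92.9
bar 0.004 local mm [-1.1 -2.7] 0.002 117.1
bar 0.009 local mm [-1.1 -2.1] 0.001 109.0
bar 0.014 local mm [-1.  -5.7] 0.001 105.2
tall 0.004 local mm [ -0.4 -13.3]  57.4
tall 0.009 local mm [ -0.5 -13.4]  53.8
tall 0.014 local mm [-1.9  0.8]  49.1
```

>>> send_rows([
  {"gripper":-1,"linear":[0,0.04,0],"delta_rot":[0,0,0]},
  {"gripper":-1,"linear":[0,0.085,0],"delta_rot":[0,0,-0.03]},
  {"gripper":-1,"linear":[0,0.132,0],"delta_rot":[0,0,-0.06]},
  {"gripper":-1,"linear":[0,0.18,0],"delta_rot":[0,0,-0.1]},
  {"gripper":-1,"linear":[0,0.228,0],"delta_rot":[0,0,-0.13]},
  {"gripper":-1,"linear":[0,0.276,0],"delta_rot":[0,0,-0.13]},
  {"gripper":-1,"linear":[0,0.324,0],"delta_rot":[0,0,-0.13]},
  {"gripper":-1,"linear":[0,0.37,0],"delta_rot":[0,0,-0.13]},
])

```text
clock: 39.95
position: [0.4695, 0.1308, 0.2145]
ee_rot: [0.0, 0.774, 0.633, 0.0]
contact_force: [1.2, -0.2, 0.2]
width: 0.0855
gripper_force: 0.0
```

>>> send_rows([
  {"gripper":-1,"linear":[0,0.01,0],"delta_rot":[0,0,0]},
  {"gripper":-1,"linear":[0,0.01,0],"delta_rot":[0,0,0]},
  {"gripper":-1,"linear":[0,0.01,0],"delta_rot":[0,0,0]},
])

```text
clock: 40.25
position: [0.4698, 0.1385, 0.2142]
ee_rot: [0.0, 0.774, 0.633, -0.001]
contact_force: [0.5, -1.1, -0.5]
width: 0.0851
gripper_force: 0.0
```

```bash
python3 -c "
from chk import *
chk('b3',(.470,.1664,-.198),[('block',0,1),('jar',.08,0),('squat',-.08,0)])
print(get_state()['position'],get_state()['contact_force'])"
```

```text
b3 [ 0.4702  0.1667 -0.1957] 111.0
block 0.004 local mm [-1.7 -0.8] -0.022 117.9
block 0.009 local mm [-1.5 -0.4] -0.031 117.9
block 0.014 local mm [-2.   0.1] -0.016 116.3
jar 0.004 local mm [-1.2 -2.9]  98.8
jar 0.009 local mm [-4.1 -1. ]  94.7
jar 0.014 local mm [-3.3 -3.3]  96.6
squat 0.004 local mm [ 1.6 -1.5]  105.3
squat 0.009 local mm [1.7 0.6]  100.0
squat 0.014 local mm [2.1 2.7]  88.3
[0.46992131 0.13819281 0.21424511] [-0.73426566 -0.04159066  0.44536478]
```

All five are within about 4 mm of their recess centres, inside the walls, and the robot is clear of everything. Handing in.

```bash
python3 -c "
from rig import sign_off
print(sign_off())"
```

```text
the job is handed in; nothing more can be done
None
```

Both tasting boards are made up and the job is handed in at about 40 s; the last camera fits put all five items within about 4 mm of their recess centres, and the pod, sample cup and look-alike jars were left alone, but the hand-in returned no verdict.

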